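Weigh the pantry goods on the counter scale and put them away in the bin

TASK

Turn the counter scale's dial to the two-dot mark and press the round zero key while the weighing plate is empty; then stand every can, jar and tin from the wooden board upright on the weighing plate together, let go of them, and press first the square hold key and then the long store key, one key at a time, each fully down. Afterwards stand all of them upright on the floor of the clear bin and turn the dial back to off, leaving the other things on the counter where they are.

Things in the scene. Friction and masses are not known exactly. Their poses are not given: they have to be found in the camera images.
- scale: Grey counter scale, fixed. Origin on the counter, mid-footprint (300 mm along x, 335 mm along y); x away from the robot, y left. Right part: weighing plate (local y -165 to 55 mm). Left part: control head 260 x 110 mm (y 57 to 168 mm), top at z 75 mm. On it, at local y 112.5 mm, from the robot outwards: round zero key (x -105), square hold key (x -60), bar-shaped store key (x -15), dial (x +62).
- plate: The steel weighing plate of the scale, 300 mm (x) by 220 mm (y), flat, no rim. Origin at the centre of its top face, 45 mm above the counter; axes parallel to the scale's. It does not move under load.
- dial (a joint): Angle of the scale's selector dial, rad, growing clockwise seen from above; stops at 0 and 1.8. Detents: 0 = off (short white bar on the head), 0.6 = one dot, 1.2 = two dots, 1.8 = three dots. Starts at off or one dot. Ridges about halfway between marks take about 0.07 N m to pass; let go near a mark, it snaps to it.
- dial_grip (a point): Point on the dial's axis, 108 mm above the counter, at the height to grip. The grip is an upright bar 50 mm long (this point's x), 15 mm thick (y), from 86 to 118 mm above the counter, over a 52 mm disc. White pointer line at the -x end. At off the pointer stands 0.9 rad counter-clockwise (from above) of the scale's +x, at two dots 0.3 rad clockwise of it.
- zero_key (a joint): Travel of the round zero key (28 mm across), m: 0 up, 0.006 fully down; spring, about 5 N fully down. It counts as pressed beyond 0.004, with no other key down.
- zero_key_top (a point): Centre of the zero key's top face, 85 mm above the counter when up; moves with the key.
- hold_key (a joint): Travel of the square hold key (26 mm square), m: 0 up, 0.006 fully down; spring, about 5 N fully down; pressed beyond 0.004.
- hold_key_top (a point): Centre of the hold key's top face, 85 mm above the counter when up.
- store_key (a joint): Travel of the long store key (16 mm along the scale's x, 50 mm along y), m: 0 up, 0.006 fully down; spring, about 5 N fully down; pressed beyond 0.004.
- store_key_top (a point): Centre of the store key's top face, 85 mm above the counter when up.
- bin_in (a point): Clear open-topped storage bin, fixed, 270 mm (this point's x) by 160 mm (y), 55 mm high, walls 5 mm, inside 260 x 150 mm. This point is the centre of its inner floor, 5 mm above the counter. It stands on one side of the scale, the wooden board on the other; which side varies.
- board: Wooden board, fixed, 340 mm (its x) by 220 mm (y), 8 mm thick, origin at the centre of its underside. The goods to weigh start on it, upright, 90 mm or more apart centre to centre; a salt shaker and a small spice jar (not to be moved) stand near its +x end, at local x 140 mm, y +55 and -55 mm.
- deep_can: Deep food can with paper label, 60 mm diameter, 50 mm high, about 0.24 kg. Origin at the centre of its underside, z up. May be absent.
- flat_can: Flat, wider fish can with paper label, 66 mm diameter, 36 mm high, about 0.24 kg. Origin at the centre of its underside, z up. May be absent.
- jar: Low amber glass jar, 60 mm diameter up to 37 mm, then a dark 50 mm diameter lid up to 48 mm, about 0.25 kg. Origin at the centre of its underside, z up. May be absent.
- tin: Low rectangular tin, 66 mm (its x) by 50 mm (its y), 40 mm high, about 0.22 kg. Origin at the centre of its underside, z up. May be absent.
- shaker: Bystander: glass salt shaker on the board, 36 mm across, 72 mm high; leave alone. Origin under its centre.
- mill: Bystander: wooden pepper mill, 54 mm across, 150 mm high, behind the scale; leave alone. Origin under its centre.
- sauce: Bystander: sauce jar, 68 mm across, 120 mm high, behind the scale; leave alone. Origin under its centre.
- mug: Bystander: white mug, 80 mm across, 90 mm high, behind the scale; leave alone. Origin under its centre.
- syrup: Bystander: bottle, 56 mm across, 150 mm high, behind the scale; leave alone. Origin under its centre.
- spice: Bystander: small spice jar on the board, 40 mm across, 80 mm high; leave alone. Origin under its centre.
Not all that is in view belongs to the job. Leave any yellow look-alike of the jar alone.

How it is judged:
On the way, in this order (a step that is already met when the one before it is completed fails the run):
1. the dial is at the two-dot mark (value of joint dial between 1.08 and 1.32 rad), for 0.3 s.
2. the zero key is pressed with the dial at two dots and nothing on the plate (all of step 1 and value of joint zero_key above 0.004 m and contact force between plate and anything else below 0.3 N), for 0.05 s.
3. all the goods stand upright on the plate, let go (contact force between each of deep_can, flat_can, jar, tin and plate above 0.5 N and angle between each of deep_can, flat_can, jar, tin's own z axis and vertical below 0.2 rad and contact force between each of deep_can, flat_can, jar, tin and the fingers below 0.2 N), for 0.3 s.
4. the hold key is pressed with all the goods on the plate (all of step 1 and all of step 3 and value of joint hold_key above 0.004 m), for 0.05 s.
5. the store key is pressed with all the goods still on the plate (all of step 1 and all of step 3 and value of joint store_key above 0.004 m), for 0.05 s.
At the end, for the whole second after the job is handed in: Every can, jar and tin that is present stands upright (within 0.15 rad) and at rest on the floor of the bin, its underside within 12 mm of the floor; the dial is within 0.12 rad of off; no key is held down (value of joint dial below 0.12 rad and x of deep_can in the frame of bin_in between -0.13 and 0.13 m and y of deep_can in the frame of bin_in between -0.075 and 0.075 m and z of deep_can in the frame of bin_in between -0.01 and 0.012 m and angle between each of deep_can, flat_can, jar, tin's own z axis and vertical below 0.15 rad and linear speed of each of deep_can, flat_can, jar, tin below 0.03 m/s and x of flat_can in the frame of bin_in between -0.13 and 0.13 m and y of flat_can in the frame of bin_in between -0.075 and 0.075 m and z of flat_can in the frame of bin_in between -0.01 and 0.012 m and x of jar in the frame of bin_in between -0.13 and 0.13 m and y of jar in the frame of bin_in between -0.075 and 0.075 m and z of jar in the frame of bin_in between -0.01 and 0.012 m and x of tin in the frame of bin_in between -0.13 and 0.13 m and y of tin in the frame of bin_in between -0.075 and 0.075 m and z of tin in the frame of bin_in between -0.01 and 0.012 m and value of joint each of zero_key, hold_key, store_key below 0.0015 m); the robot touches nothing.
It fails at once if two keys are down at once (value of joint each of zero_key, hold_key above 0.004 m or value of joint each of hold_key, store_key above 0.004 m or value of joint each of zero_key, store_key above 0.004 m).
It fails at once if the zero key is pressed with something on the plate (value of joint zero_key above 0.004 m and contact force between plate and anything else above 0.7 N).
It fails at once if the hold or store key is pressed while some of the goods are not on the plate (value of joint any of hold_key, store_key above 0.004 m and contact force between any of deep_can, flat_can, jar, tin and plate below 0.1 N).
It fails at once if one of the other things on the counter is pushed away or knocked over (more than 50 mm) (distance of any of shaker, mill, sauce, mug, syrup, spice from where it was at the start of the episode above 0.05 m or angle between any of shaker, mill, sauce, mug, syrup, spice's own z axis and vertical above 0.7 rad).
Of deep_can, flat_can, jar, tin only 2 to 3 are there at a start; the rules pass over those that are not, and their reading is None.
At some moment in a run one of deep_can, flat_can, jar, tin may be knocked a few centimetres aside while the robot is not near it.
It also fails if it takes over 210 s, if anything falls off the work surface, if the arm or the gripper's body presses on something with over 40 N, if the wrist force passes 120 N, or if a joint passes its speed limit or range.

ROBOT

A 6-joint arm with a two-finger parallel gripper is mounted at the origin on the work surface. World frame = base frame: x ahead of the robot, y to its left, z up, the work surface at z = 0. Lengths are in m, angles in rad, forces in N, time in s.
With the tool pointing down it reaches from about 0.35 to 0.85 m from the base axis. Payload 8.1 kg.
Tool frame: the origin (TCP) lies between the finger pads; the fingertips stand nose_length ahead of it and the grasp point (between the pads) lies 2 mm behind it (nose_length is the distance from the TCP to the fingertips, in m); z points along the fingers, x is the direction in which the jaws open and shut, and the axes are right-handed (so a half turn about z gives the same grasp; the last joint's range is limited). The gripper opens to 93 mm and grips with 3 to 60 N. Pads are 15 mm wide; open, the fingers measure 128 mm over their backs; the gripper's body (75 mm by 188 mm) begins 65 mm behind the grasp point.
Start: joints at [-1.27, 0.13, 1.488, -0, 1.523, -0.085], TCP at [0.226, -0.556, 0.213] pointing down, gripper open.
Joint ranges: [-2.96, 2.96], [-0.89, 2.26], [0.02, 2.5], [-1.34, 4.48], [0, 2.73], [-2.66, 2.66]. Speed limits (rad/s): [2.39, 2.39, 2.79, 3.14, 3.14, 3.14].

INTERFACE

Orientations are given as a rotation vector (axis times angle).
In Python, from plant import * gives the robot as it stands.
- The arm moves only by the tool carry_out, never from a script. Its argument "steps" is a list of rows, each an object with "xyz": the shift along the world's x, y, z in cm, a list of three; "rot": the turn, a rotation vector about the world's x, y, z in degrees, a list of three. In form: [{"xyz": [tx, ty, tz], "rot": [rx, ry, rz]}, ...]. A call has 1 to 10 rows; each row is the pose to reach, as a shift and turn from the pose commanded when the call began; what a row does not reach only later rows make up. A row lasts 1/10 s, in which the tool goes at most 50 mm and 8.59 degrees, less where a joint would pass 70% of its speed; a pose out of reach is approached as far as the arm can. A call with a gripper value outside its range is refused whole. "grip" is the opening, from 0 (shut) to 1 (fully open), set as the call begins (left out, the last holds). The fingers move at their own pace and stop on an object; "force" is the grip in N (left out, the last holds). Time passes only in rows, so rows that repeat a pose let the fingers close. It gives the time, the measured TCP pose, the force and the opening at its end, in the units of the state.
- read_state(): the state, without advancing time (a new reading comes with each control period).
- read_camera(name): name is "scene" or "top"; returns the picture (400x640x3 uint8, red, green, blue); there is no depth.
- calibration(name): a dict with "fov_y" (degrees; the focal length in pixels is half the picture's height over the tangent of half this angle, whatever the lens; pixels are square), "cx", "cy" (the principal point, pixels), "dist_coeffs" ([k1, k2, p1, p2, k3] as OpenCV has them; the pictures are not rectified), "xyz" and "attitude" of the camera in the world. Camera axes: x right, y down, z forward; pixel columns grow to the right and rows downward; lengths in m; the calibration is good to about 2 mm. A picture is of the moment at which its call begins. calibration takes no time and is no camera call.
- close_job(): hands the job in, once; it reports no verdict.
The state is a dict: "t": time; "q": joint angles; "dq": joint speeds; "joint_torque": joint torques, N m; "tool_pos": TCP position; "orientation": TCP orientation; "force": force on the tool from outside, world axes, zero at the start; "wrist_torque": the same for the moment, N m; "opening": finger opening in m.
Only numpy, scipy, OpenCV 4.12 (cv2) and the standard library are available. Lean on these libraries where they do the work, as an engineer would, in place of code of your own. Each camera call takes 0.05 s, during which the arm holds its last target.

## Working session

There is one attempt and no reset: what is moved stays moved. The work goes in short steps, Python scripts to look and compute and a tool call to move; the robot and the scene stay as the last step left them, time stands still between calls to the robot, and variables do not carry over. Pictures are saved under pics/ and viewed, and the job is handed in when it is done.

Besides the shell and the picture viewer there is one more tool, called after "Emit:" in YAML: its name, and indented under it one key for each argument. carry_out: Moves the arm, as the interface text tells. Its arguments: {"type":"object","properties":{"steps":{"type":"array","items":{"type":"object","properties":{"xyz":{"type":"array","items":{"type":"number"}},"rot":{"type":"array","items":{"type":"number"}}}}},"grip":{"type":"number"},"force":{"type":"number"}},"required":["steps"]}

```bash
ls; mkdir -p pics; python3 - <<'E'
from plant import *
import cv2
for n in ("scene","top"):
    print(n,calibration(n))
    cv2.imwrite(f"pics/{n}0.png",cv2.cvtColor(read_camera(n),cv2.COLOR_RGB2BGR))
print(read_state())
E
```

```text
pics
scene {'fov_y': 47.34918733917422, 'cx': 325.04914305249156, 'cy': 206.01630476672494, 'dist_coeffs': array([0.00393888, 0.        , 0.        , 0.        , 0.        ]), 'xyz': array([ 1.50411163, -0.25362908,  1.07724033]), 'attitude': array([-1.88140088, -1.52368415,  0.64041125])}
top {'fov_y': 44.26913887811638, 'cx': 318.0641337034382, 'cy': 201.18348511643637, 'dist_coeffs': array([-0.11163014,  0.        ,  0.        ,  0.        ,  0.        ]), 'xyz': array([ 0.35582414, -0.02256305,  1.60862765]), 'attitude': array([-2.18637755,  2.1502852 , -0.10838653])}
{'t': 0.1, 'q': array([-1.27042512e+00,  1.31064242e-01,  1.48915912e+00,  1.49557438e-05,
        1.52297307e+00, -8.53745932e-02]), 'dq': array([-0.00012066, -0.00118861, -0.00100459, -0.00089268, -0.00081257,
        0.00040827]), 'joint_torque': array([ 7.05215571e-04, -5.61338532e+01, -4.93096912e+01,  7.69935502e-02,
        2.91420787e-02, -9.07138497e-05]), 'tool_pos': array([ 0.22564013, -0.55540974,  0.2119113 ]), 'orientation': array([-2.60520985e+00,  1.75387867e+00,  1.94684323e-03]), 'force': array([ 0.49190321,  0.84420127, -0.485997  ]), 'wrist_torque': array([0.00882448, 0.02868934, 0.05805273]), 'opening': 0.09316059426643913}
```

View pics/scene0.png

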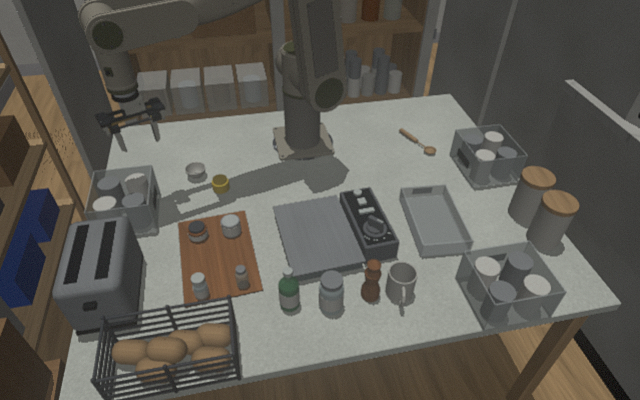

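View pics/top0.png

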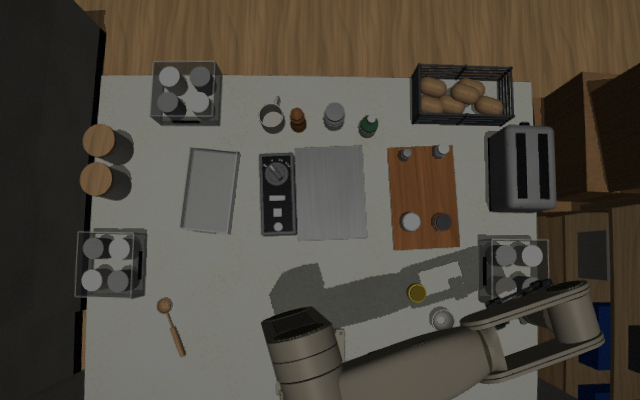

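```bash
python3 - <<'E'
import plant,inspect
print([x for x in dir(plant) if not x.startswith('_')])
import cv2
a=cv2.imread("pics/top0.png")
cv2.imwrite("pics/top0a.png",cv2.resize(a[60:330,380:640],None,fx=2.2,fy=2.2,interpolation=cv2.INTER_CUBIC)[:600])
cv2.imwrite("pics/top0b.png",cv2.resize(a[40:240,130:390],None,fx=3,fy=3,interpolation=cv2.INTER_CUBIC))
E
```

```text
['IKError', 'calibration', 'close_job', 'nose_length', 'read_camera', 'read_state']
```

View pics/top0a.png

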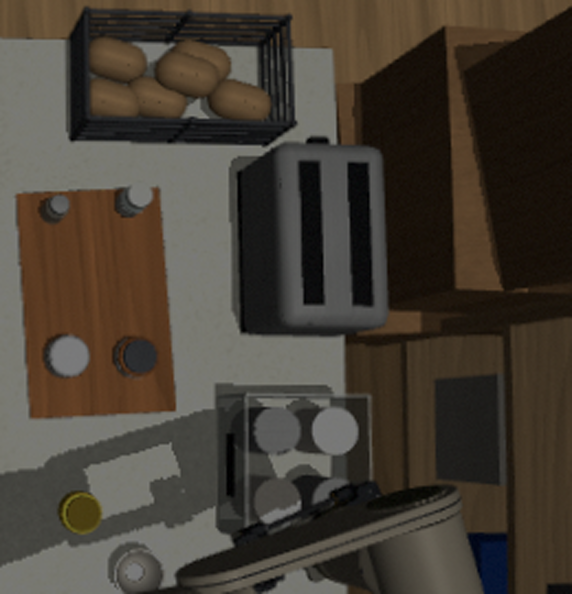

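View pics/top0b.png

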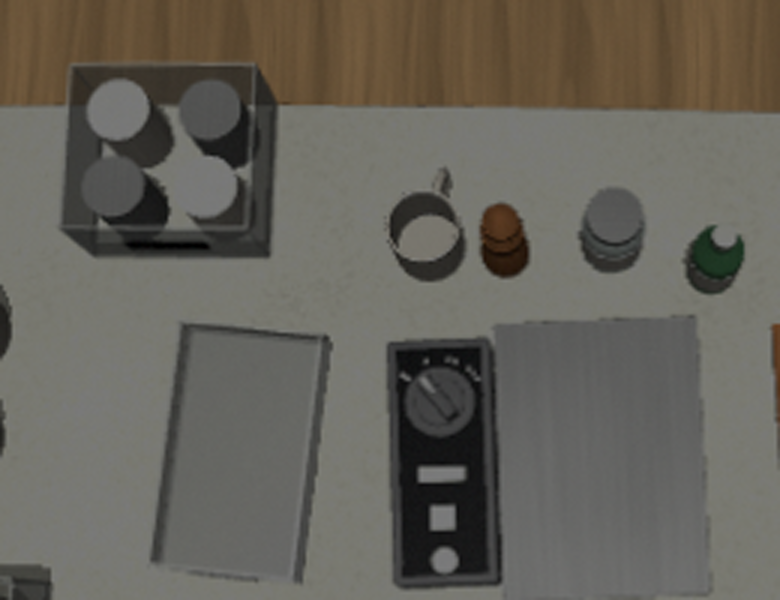

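```bash
cat > h.py <<'E'
from plant import *
import numpy as np, cv2
from scipy.spatial.transform import Rotation as R
def cam(n):
    c=calibration(n); f=200/np.tan(np.radians(c['fov_y'])/2)
    K=np.array([[f,0,c['cx']],[0,f,c['cy']],[0,0,1]])
    return K,c['dist_coeffs'],R.from_rotvec(c['attitude']).as_matrix(),c['xyz']
def pix2w(n,uv,z):
    K,d,Rm,o=cam(n)
    p=cv2.undistortPoints(np.array([[uv]],float),K,d)[0,0]
    v=Rm@np.array([p[0],p[1],1.]); return (o+v*(z-o[2])/v[2])
def w2pix(n,P):
    K,d,Rm,o=cam(n); P=np.atleast_2d(np.array(P,float))
    Rc=Rm.T; return cv2.projectPoints(P,cv2.Rodrigues(Rc)[0],-Rc@o,K,d)[0][:,0]
def snap(n,name,crop=None,s=1):
    a=cv2.cvtColor(read_camera(n),cv2.COLOR_RGB2BGR)
    if crop: x0,y0,x1,y1=crop; a=a[y0:y1,x0:x1]
    if s!=1:a=cv2.resize(a,None,fx=s,fy=s,interpolation=cv2.INTER_CUBIC)
    cv2.imwrite(name,a); return a
E
python3 -c "
from plant import *
print(nose_length)"
```

```text
0.017
```

```bash
python3 - <<'E'
from h import *
a=cv2.imread("pics/top0.png")
def cr(x0,y0,x1,y1,s,n): cv2.imwrite(n,cv2.resize(a[y0:y1,x0:x1],None,fx=s,fy=s,interpolation=cv2.INTER_CUBIC))
cr(255,145,305,240,6,"pics/d0.png")
cr(380,135,470,260,4.5,"pics/b0.png")
cr(175,140,250,240,6,"pics/n0.png")
b=cv2.imread("pics/scene0.png")
cv2.imwrite("pics/s0.png",cv2.resize(b[150:310,170:330],None,fx=3.7,fy=3.7,interpolation=cv2.INTER_CUBIC))
E
```

```text
(no output)
```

View pics/d0.png

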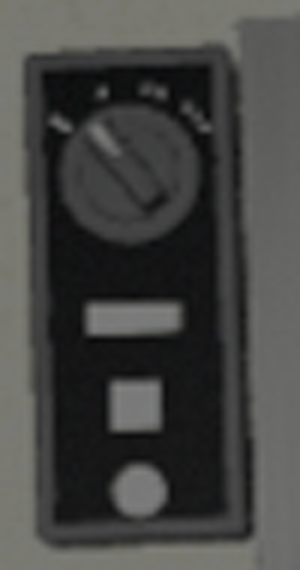

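View pics/b0.png

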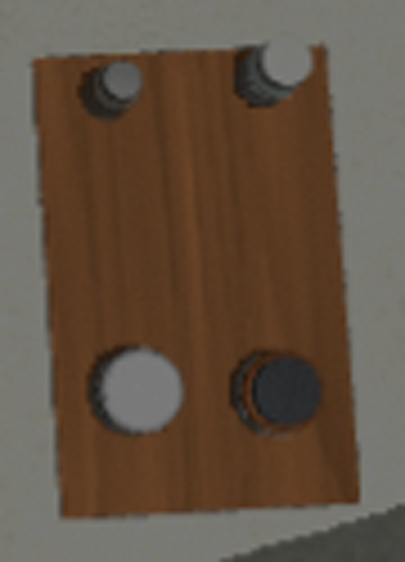

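View pics/n0.png

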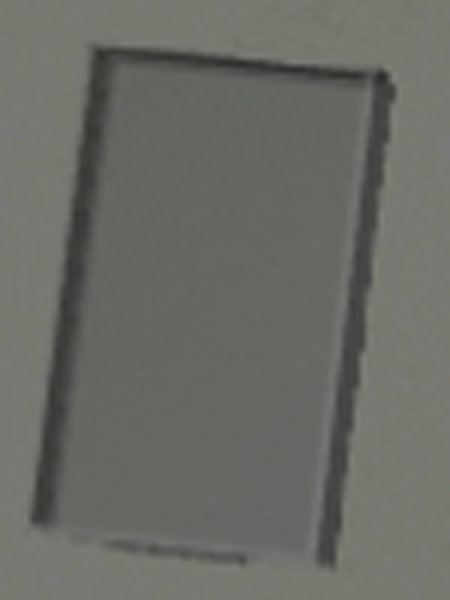

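View pics/s0.png

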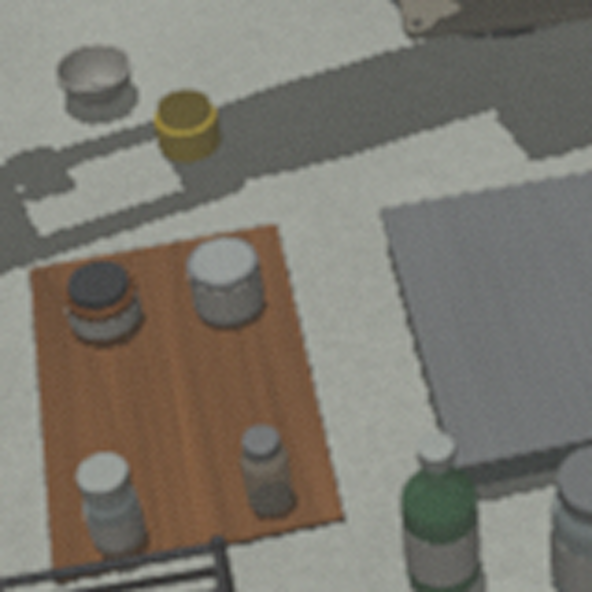

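```bash
cat > m.py <<'E'
from h import *
from scipy.optimize import least_squares
def d(u,v):return (255+u/6,145+v/6)
def b(u,v):return (380+u/4.5,135+v/4.5)
def n(u,v):return (175+u/6,140+v/6)
def P(uv,z):return pix2w("top",uv,z)
def ang(a,b_): q=b_-a; return np.degrees(np.arctan2(q[1],q[0]))
# scale fit: known local points
L=[(-105,112.5,85),(-60,112.5,85),(-15,112.5,85),]
U=[d(139,490),d(135,405),d(134,318)]
# head corners top z75
L+= [(130,168,75),(130,57,75),(-130,57,75),(-130,168,75)]
U+= [d(27,58),d(222,50),d(252,533),d(43,543)]
# plate corners (big crop 3x offset 130,40)
L+=[(150,55,45),(150,-165,45),(-150,-165,45)]
U+=[(130+496/3,40+325/3),(130+695/3,40+318/3),(130+708/3,40+592/3)]
L=np.array(L)/1000;U=np.array(U)
def T(p,l):
    c,s=np.cos(p[2]),np.sin(p[2]); return np.c_[p[0]+c*l[:,0]-s*l[:,1],p[1]+s*l[:,0]+c*l[:,1],l[:,2]]
r=least_squares(lambda p:(w2pix("top",T(p,L))-U).ravel(),[.45,0,0],loss='soft_l1')
p=r.x; print("scale",p,np.round(r.fun.reshape(-1,2),2).tolist())
for nm,l in dict(zero=(-105,112.5,85),hold=(-60,112.5,85),store=(-15,112.5,85),dial=(62,112.5,108),plate=(0,-55,45)).items():
    print(nm,T(p,np.array([l])/1000)[0])
print("pointer dir deg",ang(P(d(155,205),.118),P(d(97,125),.118)),ang(P(d(120,157),.118),P(d(92,122),.118)),"yaw",np.degrees(p[2]))
print("bar centre",P(d(126,165),.118))
dc=T(p,np.array([(62,112.5,75)])/1000)[0]
for m in ((60,125),(102,92),(153,90),(197,118)): print("mark",ang(dc,P(d(*m),.075)))
# bin : top rim z 55
Lb=np.array([(135,80,55),(135,-80,55),(-135,-80,55),(-135,80,55)])/1000
Ub=np.array([n(93,48),n(383,72),n(318,560),n(37,525)])
r=least_squares(lambda p:(w2pix("top",T(p,Lb))-Ub).ravel(),[.45,.3,0]);print("bin",r.x,np.degrees(r.x[2]),np.round(r.fun,1))
Lo=np.array([(170,110,8),(170,-110,8),(-170,-110,8),(-170,110,8)])/1000
Uo=np.array([b(35,58),b(325,45),b(360,500),b(62,518)])
r=least_squares(lambda p:(w2pix("top",T(p,Lo))-Uo).ravel(),[.45,-.3,0]);print("board",r.x,np.degrees(r.x[2]),np.round(r.fun,1))
print("deepcan",P(b(142,390),.058),"jar",P(b(286,391),.056))
def s(u,v):return (170+u/3.7,150+v/3.7)
print("scene: can",pix2w("scene",s(225,264),.058),"jar",pix2w("scene",s(99,285),.056))
E
python3 m.py
```

```text
scale [ 0.5401929  -0.00268786  0.05994937] [[0.15, 0.34], [0.3, 0.05], [-0.03, 0.18], [-0.92, -0.74], [1.48, -0.97], [-0.35, 0.58], [-1.04, 0.41], [-1.0, -0.21], [0.5, -0.73], [1.14, 0.64]]
zero [0.42864126 0.10331913 0.085     ]
hold [0.47356042 0.10601524 0.085     ]
store [0.51847958 0.10871134 0.085     ]
dial [0.59534125 0.11332468 0.108     ]
plate [ 0.54348814 -0.05758905  0.045     ]
pointer dir deg 36.96549826916891 39.65060510087296 yaw 3.434846022602053
bar centre [0.59416524 0.111898   0.118     ]
mark 55.02222915199485
mark 19.988351369931706
mark -13.160431731010332
mark -47.62061109371903
bin [ 0.54509725  0.32982007 -0.0853432 ] -4.889805409514823 [ 0.  -1.7  0.3 -1.1  1.1  1.1 -1.5  1.6]
board [ 0.53958494 -0.36588706  0.06445494] 3.6929962956229265 [-0.5 -0.4  0.3 -0.3  0.3  0.6 -0.   0.1]
deepcan [ 0.45360449 -0.31589702  0.058     ] jar [ 0.45451587 -0.41911635  0.056     ]
scene: can [ 0.46081297 -0.31063808  0.058     ] jar [ 0.46273913 -0.41515373  0.056     ]
```

```bash
python3 - <<'E'
from h import *
a=snap("scene","pics/sd.png",(330,180,405,270),6)
c=np.array([.5953,.1133]);
for A in (55,38,20):
    e=np.array([np.cos(np.radians(A)),np.sin(np.radians(A))])*.025
    q=w2pix("scene",[[*(c+e),.118],[*(c-e),.118]]); print(A,(q-[330,180])*6)
E
```

```text
55 [[316.98886464 244.8747254 ]
 [221.33256035 216.59453299]]
38 [[310.4441521  253.8807361 ]
 [228.09163398 207.83371058]]
20 [[299.48893384 261.22578882]
 [239.03279274 200.77876975]]
```

View pics/sd.png

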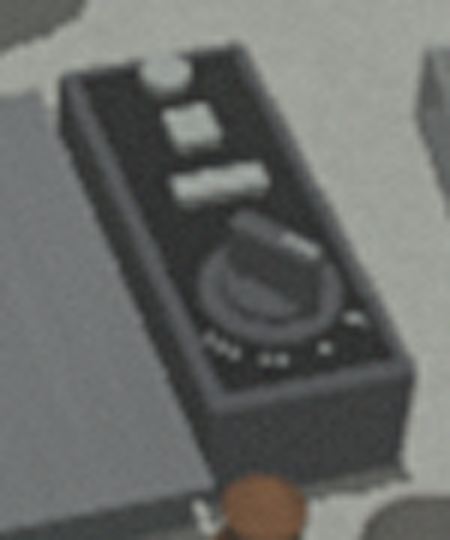

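Emit:
carry_out:
  steps:
    - {"xyz":[37,66.9,0],"rot":[0,0,22.8]}
    - {"xyz":[37,66.9,0],"rot":[0,0,22.8]}
    - {"xyz":[37,66.9,0],"rot":[0,0,22.8]}
    - {"xyz":[37,66.9,0],"rot":[0,0,22.8]}
    - {"xyz":[37,66.9,0],"rot":[0,0,22.8]}
    - {"xyz":[37,66.9,0],"rot":[0,0,22.8]}
    - {"xyz":[37,66.9,0],"rot":[0,0,22.8]}
    - {"xyz":[37,66.9,0],"rot":[0,0,22.8]}
    - {"xyz":[37,66.9,0],"rot":[0,0,22.8]}
    - {"xyz":[37,66.9,0],"rot":[0,0,22.8]}
  grip: 0.6

```text
t: 1.15
tool_pos: [0.4683, -0.1164, 0.2128]
orientation: [2.901, -1.205, 0.0]
force: [1.3, -1.0, 0.8]
opening: 0.0558
```

Emit:
carry_out:
  steps:
    - {"xyz":[12.7,23.1,0]}
    - {"xyz":[12.7,23.1,0]}
    - {"xyz":[12.7,23.1,0]}
    - {"xyz":[12.7,23.1,0]}
    - {"xyz":[12.7,23.1,0]}
    - {"xyz":[12.7,23.1,0]}
    - {"xyz":[12.7,23.1,-5]}
    - {"xyz":[12.7,23.1,-5]}
    - {"xyz":[12.7,23.1,-5]}

```text
validation failed for argument at $.st...
```

```bash
python3 - <<'E'
from h import *
s=read_state();print(s['tool_pos'],s['orientation'],s['force'])
snap("scene","pics/sd1.png",(290,120,450,270),4)
E
```

```text
[ 0.4682744  -0.11636201  0.21282065] [ 2.90136173e+00 -1.20470476e+00  4.70211991e-04] [ 1.27539913 -0.95313598  0.834261  ]
```

View pics/sd1.png

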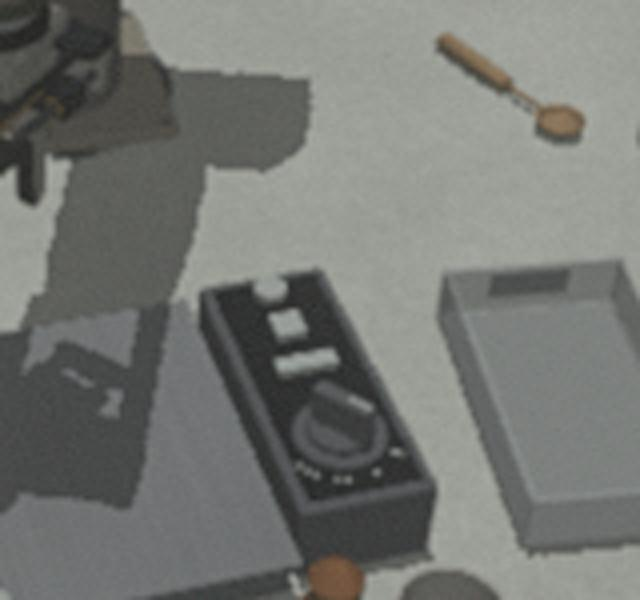

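Both fields are needed per row.

Emit:
carry_out:
  steps:
    - {"xyz":[12.7,23.1,0],"rot":[0,0,0]}
    - {"xyz":[12.7,23.1,0],"rot":[0,0,0]}
    - {"xyz":[12.7,23.1,0],"rot":[0,0,0]}
    - {"xyz":[12.7,23.1,0],"rot":[0,0,0]}
    - {"xyz":[12.7,23.1,0],"rot":[0,0,0]}
    - {"xyz":[12.7,23.1,0],"rot":[0,0,0]}
    - {"xyz":[12.7,23.1,-5],"rot":[0,0,0]}
    - {"xyz":[12.7,23.1,-5],"rot":[0,0,0]}
    - {"xyz":[12.7,23.1,-5],"rot":[0,0,0]}

```text
t: 2.1
tool_pos: [0.5931, 0.1117, 0.1616]
orientation: [2.899, -1.205, -0.006]
force: [-0.5, 0.6, 0.5]
opening: 0.0561
```

```bash
python3 - <<'E'
from h import *
s=read_state();print(s['tool_pos'],s['orientation'],s['force'])
snap("scene","pics/sd1.png",(290,120,450,270),4)
snap("top","pics/td1.png",(230,120,350,240),5)
E
```

```text
[0.59313287 0.11173731 0.16159621] [ 2.89893891 -1.2045526  -0.00608506] [-0.45819872  0.60285309  0.50719222]
```

View pics/sd1.png

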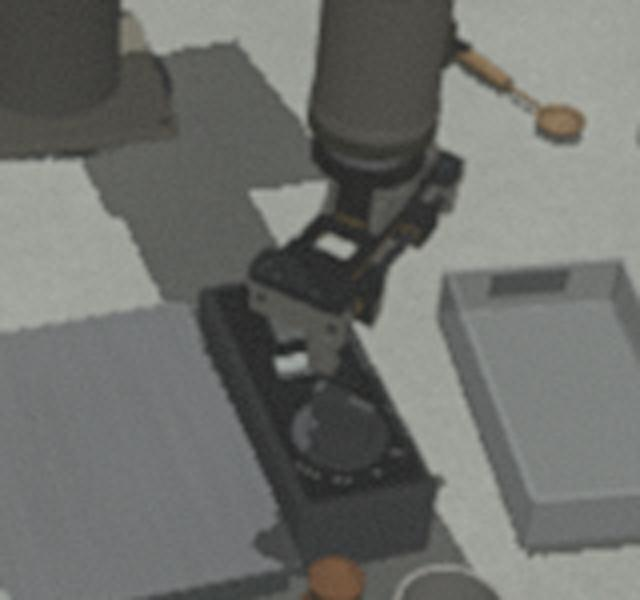

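Emit:
carry_out:
  steps:
    - {"xyz":[0.1,0.1,-3],"rot":[0,0,0]}
    - {"xyz":[0.1,0.1,-5.3],"rot":[0,0,0]}
    - {"xyz":[0.1,0.1,-5.3],"rot":[0,0,0]}
    - {"xyz":[0.1,0.1,-5.3],"rot":[0,0,0]}

```text
t: 2.6
tool_pos: [0.5966, 0.1132, 0.1118]
orientation: [-2.9, 1.205, -0.002]
force: [0.7, 0.4, -0.3]
opening: 0.0558
```

Emit:
carry_out:
  steps:
    - {"xyz":[0,0,0],"rot":[0,0,0]}
    - {"xyz":[0,0,0],"rot":[0,0,0]}
    - {"xyz":[0,0,0],"rot":[0,0,0]}
    - {"xyz":[0,0,0],"rot":[0,0,0]}
    - {"xyz":[0,0,0],"rot":[0,0,0]}
    - {"xyz":[0,0,0],"rot":[0,0,0]}
    - {"xyz":[0,0,0],"rot":[0,0,0]}
  grip: 0
  force: 15

```text
t: 3.3
tool_pos: [0.5949, 0.1144, 0.1099]
orientation: [-2.902, 1.204, 0.003]
force: [-4.5, 2.7, 4.4]
opening: 0.0146
```

```bash
python3 - <<'E'
from h import *
s=read_state();print(s['tool_pos'],s['orientation'],s['force'],s['wrist_torque'],s['opening'])
snap("scene","pics/sd1.png",(290,120,450,270),4)
E
```

```text
[0.59486015 0.11438343 0.10993037] [-2.90166589  1.20385111  0.0033499 ] [-4.52980841  2.7393881   4.39659321] [0.49722152 0.94370171 0.06044116] 0.014645384671020873
```

View pics/sd1.png

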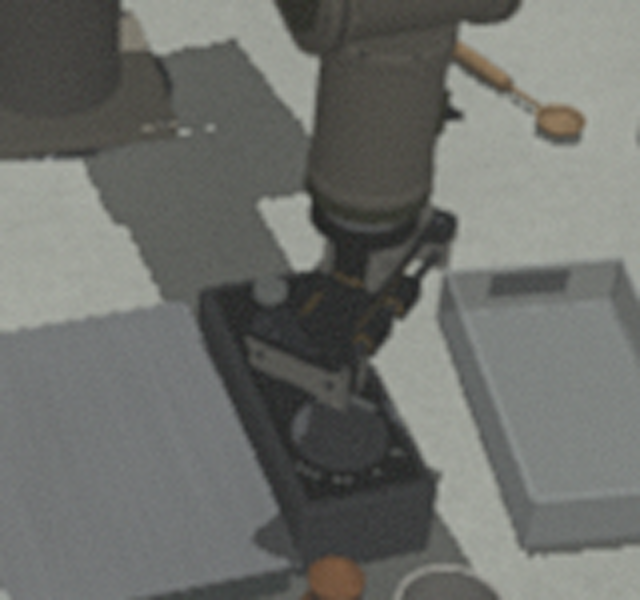

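Emit:
carry_out:
  steps:
    - {"xyz":[-0.15,0.12,0],"rot":[0,0,-8]}
    - {"xyz":[-0.15,0.12,0],"rot":[0,0,-16]}
    - {"xyz":[-0.15,0.12,0],"rot":[0,0,-24]}
    - {"xyz":[-0.15,0.12,0],"rot":[0,0,-32]}
    - {"xyz":[-0.15,0.12,0],"rot":[0,0,-40]}
    - {"xyz":[-0.15,0.12,0],"rot":[0,0,-47]}
    - {"xyz":[-0.15,0.12,0],"rot":[0,0,-53]}
    - {"xyz":[-0.15,0.12,0],"rot":[0,0,-58]}
    - {"xyz":[-0.15,0.12,0],"rot":[0,0,-59]}
    - {"xyz":[-0.15,0.12,0],"rot":[0,0,-59]}
  force: 20

```text
t: 4.35
tool_pos: [0.5937, 0.1171, 0.11]
orientation: [-1.932, 2.476, 0.005]
force: [-3.5, 8.4, 3.3]
opening: 0.0147
```

```bash
python3 - <<'E'
from h import *
s=read_state();print(s['tool_pos'],s['orientation'],s['force'],s['wrist_torque'],s['opening'])
o=s['orientation'];print(2*np.degrees(np.arctan2(o[1],o[0])))
E
```

```text
[0.5936521  0.11708643 0.10996399] [-1.93172097  2.47612018  0.00480174] [-3.5495867   8.41505592  3.29478734] [ 1.62698276  0.57775376 -0.0537219 ] 0.01473490113992718
255.918452048727
```

Emit:
carry_out:
  steps:
    - {"xyz":[0,0,0],"rot":[0,0,0]}
    - {"xyz":[0,0,0],"rot":[0,0,0]}
    - {"xyz":[0,0,0],"rot":[0,0,0]}
    - {"xyz":[0,0,0],"rot":[0,0,0]}
    - {"xyz":[0,0,5],"rot":[0,0,0]}
    - {"xyz":[0,0,10],"rot":[0,0,0]}
    - {"xyz":[-10,-5,12],"rot":[0,0,0]}
    - {"xyz":[-10,-15,12],"rot":[0,0,0]}
    - {"xyz":[-10,-15,12],"rot":[0,0,0]}
    - {"xyz":[-10,-15,12],"rot":[0,0,0]}
  grip: 0.5

```text
t: 5.35
tool_pos: [0.4932, -0.0371, 0.2304]
orientation: [-1.932, 2.477, -0.002]
force: [0.6, -0.0, 0.3]
opening: 0.0465
```

```bash
python3 - <<'E'
from h import *
s=read_state();print(s['tool_pos'],s['orientation'],s['force'],s['wrist_torque'],s['opening'])
snap("top","pics/t2.png",(230,120,350,240),5)
snap("scene","pics/s2.png",(170,100,450,300),2.8)
E
```

```text
[ 0.49320526 -0.03705918  0.23036668] [-1.93194882e+00  2.47716806e+00 -1.74525821e-03] [ 0.57282556 -0.02902305  0.34926296] [ 0.06223972 -0.03218697 -0.0207722 ] 0.046494771992832834
```

View pics/t2.png

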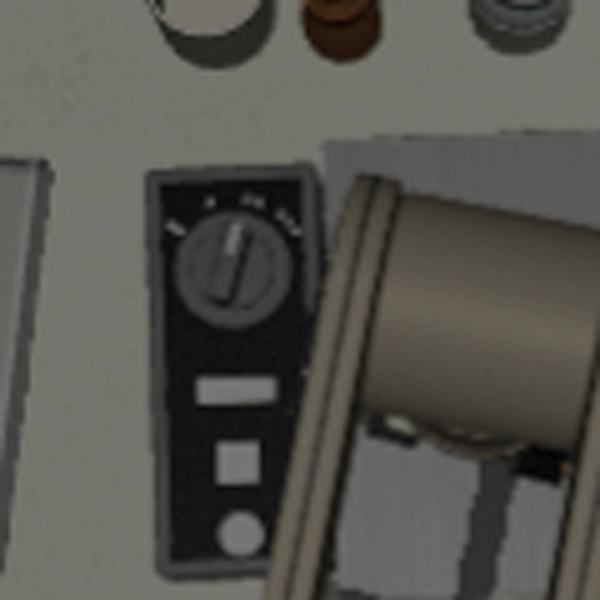

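View pics/s2.png

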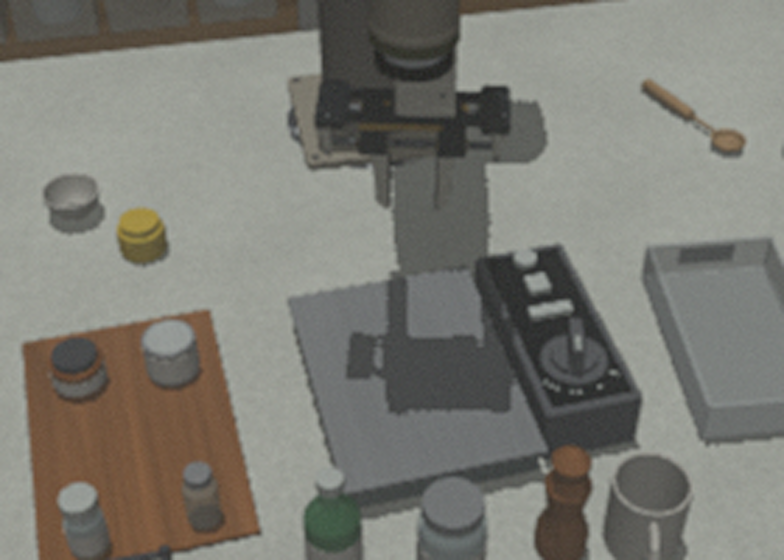

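```bash
python3 - <<'E'
from h import *
for u,v in ((525,258),(537,282),(551,310)): print(pix2w("scene",(170+u/2.8,100+v/2.8),.085))
for u,v in ((241,534),(238,463),(236,390)): print(pix2w("top",(230+u/5,120+v/5),.085))
print(pix2w("scene",(170+577/2.8,100+330/2.8),.118),pix2w("top",(230+235/5,120+262/5),.118))
E
```

```text
[0.43509688 0.10583064 0.085     ]
[0.4779842  0.10835447 0.085     ]
[0.52589919 0.11117364 0.085     ]
[0.42927214 0.10370705 0.085     ]
[0.47340673 0.10664671 0.085     ]
[0.51904841 0.10903334 0.085     ]
[0.59365614 0.11770439 0.118     ] [0.59452321 0.10883183 0.118     ]
```

Emit:
carry_out:
  steps:
    - {"xyz":[-6.2,14.3,0],"rot":[0,0,17.5]}
    - {"xyz":[-6.2,14.3,0],"rot":[0,0,17.5]}
    - {"xyz":[-6.2,14.3,0],"rot":[0,0,17.5]}
    - {"xyz":[-6.2,14.3,0],"rot":[0,0,17.5]}
    - {"xyz":[-6.2,14.3,-5],"rot":[0,0,17.5]}
    - {"xyz":[-6.2,14.3,-10],"rot":[0,0,17.5]}
    - {"xyz":[-6.2,14.3,-12],"rot":[0,0,17.5]}
    - {"xyz":[-6.2,14.3,-12],"rot":[0,0,17.5]}
  grip: 0
  force: 10

```text
t: 6.25
tool_pos: [0.4294, 0.1074, 0.1059]
orientation: [2.282, -2.151, -0.007]
force: [-0.6, 0.5, 0.8]
opening: 0.0004
```

```bash
python3 - <<'E'
from h import *
s=read_state();print(s['tool_pos'],s['orientation'],s['force'],s['wrist_torque'],s['opening'])
snap("scene","pics/s3.png",(290,120,450,270),4)
E
```

```text
[0.42938112 0.10741841 0.10590021] [ 2.28209456 -2.15084398 -0.00708995] [-0.59567543  0.48469425  0.77326303] [-0.02458554 -0.01272299 -0.00542012] 0.0003697357865427346
```

View pics/s3.png

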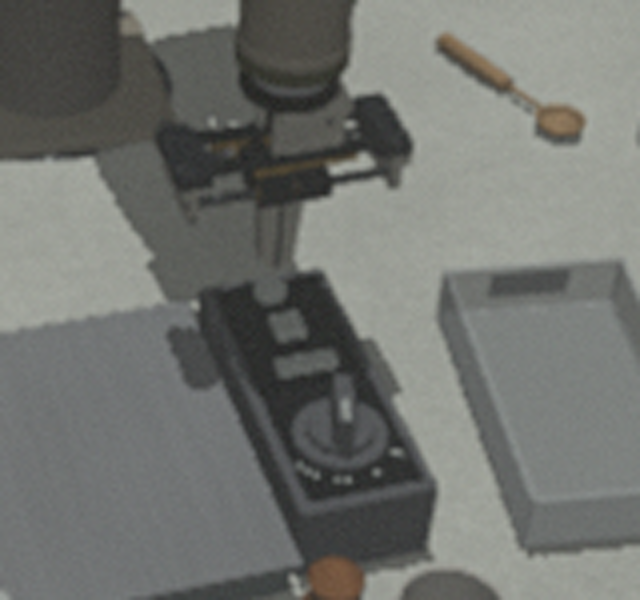

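Emit:
carry_out:
  steps:
    - {"xyz":[0.2,-0.1,-0.4],"rot":[0,0,0]}
    - {"xyz":[0.2,-0.1,-0.8],"rot":[0,0,0]}
    - {"xyz":[0.2,-0.1,-1.2],"rot":[0,0,0]}
    - {"xyz":[0.2,-0.1,-1.5],"rot":[0,0,0]}
    - {"xyz":[0.2,-0.1,-1.6],"rot":[0,0,0]}
    - {"xyz":[0.2,-0.1,-1.6],"rot":[0,0,0]}
    - {"xyz":[0.2,-0.1,-1.6],"rot":[0,0,0]}

```text
t: 7.0
tool_pos: [0.4343, 0.1069, 0.094]
orientation: [-2.286, 2.154, -0.0]
force: [-0.1, 0.2, 0.2]
opening: 0.0006
```

```bash
python3 - <<'E'
from h import *
s=read_state();print(s['tool_pos'],s['orientation'],s['force'],s['wrist_torque'],s['opening'])
snap("scene","pics/s4.png",(320,140,400,220),7)
s=read_state();print(s['tool_pos'],s['force'])
E
```

```text
[0.43433867 0.10687698 0.09396367] [-2.28633193e+00  2.15439643e+00 -9.67625005e-05] [-0.07284937  0.24571399  0.24066165] [ 0.11499232  0.02573936 -0.00244617] 0.0006387677346695695
[0.43438002 0.10687617 0.0940026 ] [ 0.1756577  -0.77887916 -0.88296766]
```

View pics/s4.png

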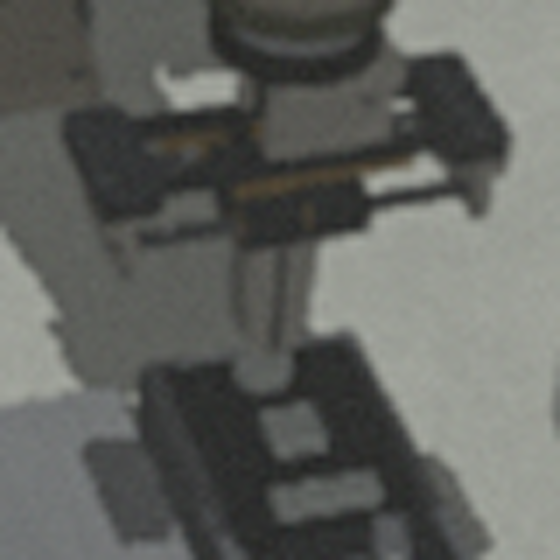

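```bash
python3 - <<'E'
from h import *
for P in ([.4343,.1069,.077],[.4343,.1069,.085],[.4343,.1069,.15],[.4343+.0075,.1069,.077]): print((w2pix("scene",P)-[320,140])*7)
print(w2pix("top",[.4343,.1069,.3]))
E
```

```text
[[263.15038568 376.31629281]]
[[264.24912055 363.59651962]]
[[273.48500013 256.68779657]]
[[267.38346341 386.75593328]]
[[270.4786185  220.89471174]]
```

```bash
python3 - <<'E'
from h import *
snap("scene","pics/s5.png",(335,165,385,205),14)
snap("top","pics/t5.png",(230,120,350,240),5)
E
```

```text
(no output)
```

View pics/s5.png

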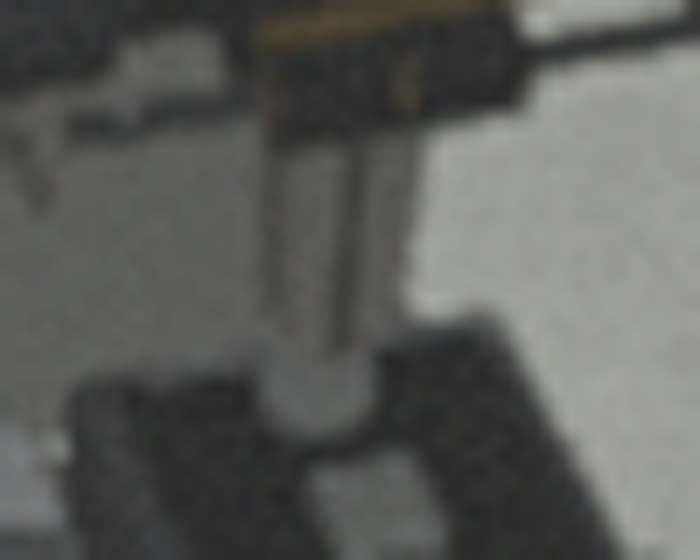

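View pics/t5.png

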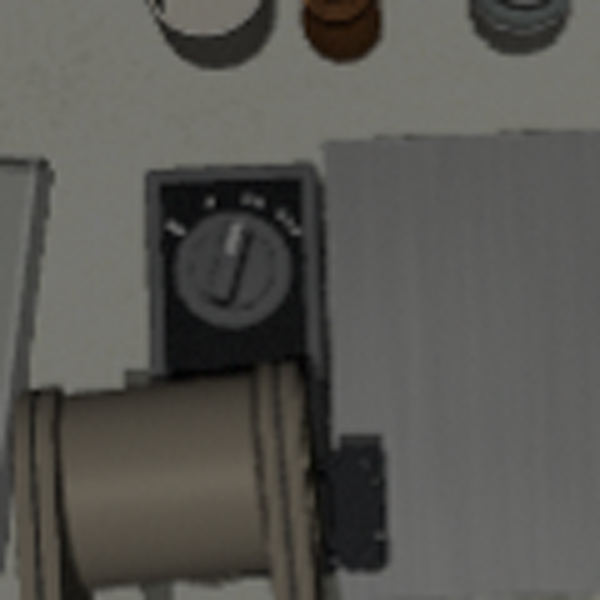

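```bash
python3 - <<'E'
from h import *
c=np.array([.4932,-.0371]);a=np.radians(-104.1);e=np.array([np.cos(a),np.sin(a)])*.023
for z in (.2134,.25):print((w2pix("scene",[[*(c+e),z],[*(c-e),z]])-[170,100])*2.8)
# s3
print((w2pix("scene",[[.4294,.1074,.089],[.4294,.1074,.15]])-[290,120])*4)
E
python3 - <<'E'
import cv2
a=cv2.imread('pics/s2.png')
cv2.imwrite('pics/s2z.png',cv2.resize(a[60:260,280:560],None,fx=2.5,fy=2.5))
E
```

```text
[[394.64018561 219.7153706 ]
 [438.30190373 221.07986119]]
[[394.43809237 192.47366479]
 [438.93084567 193.85358902]]
[[270.32037728 280.16525774]
 [275.24176792 222.75538815]]
```

View pics/s2z.png

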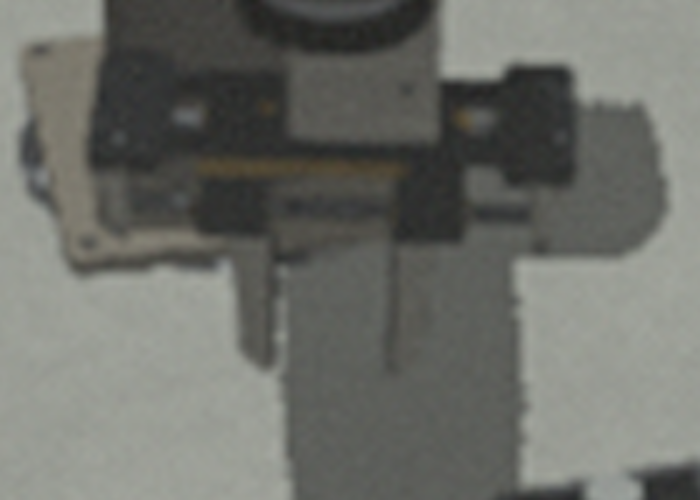

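Emit:
carry_out:
  steps:
    - {"xyz":[-0.2,0,-0.1],"rot":[0,0,0]}
    - {"xyz":[-0.2,0,-0.2],"rot":[0,0,0]}
    - {"xyz":[-0.2,0,-0.3],"rot":[0,0,0]}
    - {"xyz":[-0.2,0,-0.4],"rot":[0,0,0]}
    - {"xyz":[-0.2,0,-0.4],"rot":[0,0,0]}

```text
t: 7.65
tool_pos: [0.4322, 0.1068, 0.0896]
orientation: [2.286, -2.154, -0.0]
force: [-0.2, 0.3, -0.0]
opening: 0.0004
```

Emit:
carry_out:
  steps:
    - {"xyz":[0,0,-0.1],"rot":[0,0,0]}
    - {"xyz":[0,0,-0.2],"rot":[0,0,0]}
    - {"xyz":[0,0,-0.3],"rot":[0,0,0]}
    - {"xyz":[0,0,-0.4],"rot":[0,0,0]}
    - {"xyz":[0,0,-0.4],"rot":[0,0,0]}

```text
t: 8.15
tool_pos: [0.4321, 0.1068, 0.0856]
orientation: [2.286, -2.154, -0.0]
force: [-0.2, 1.0, -0.2]
opening: 0.0007
```

```bash
python3 - <<'E'
from h import *
s=read_state();print(s['tool_pos'],s['orientation'],s['force'],s['wrist_torque'],s['opening'])
snap("scene","pics/s6.png",(335,165,385,205),14)
E
```

```text
[0.43214286 0.10684316 0.08563386] [ 2.28626285e+00 -2.15430829e+00 -3.42384027e-04] [-0.23697225  0.97697314 -0.22590385] [0.03526771 0.0041183  0.00518953] 0.0006716471002122117
```

View pics/s6.png

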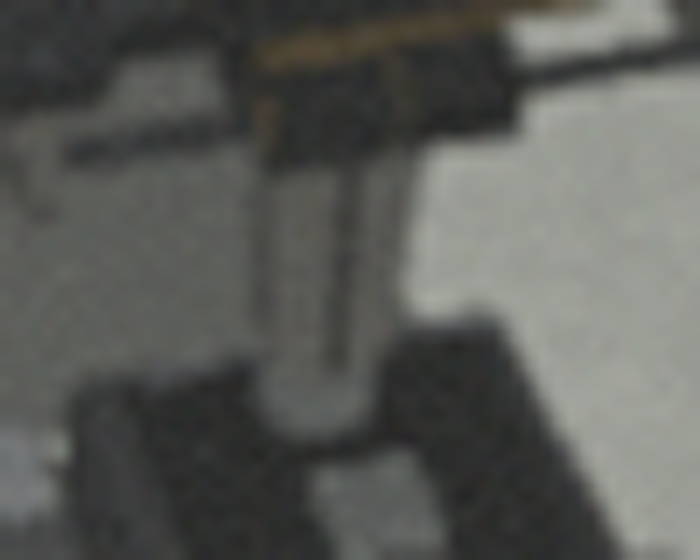

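Emit:
carry_out:
  steps:
    - {"xyz":[0,0,-0.1],"rot":[0,0,0]}
    - {"xyz":[0,0,-0.2],"rot":[0,0,0]}
    - {"xyz":[0,0,-0.3],"rot":[0,0,0]}
    - {"xyz":[0,0,-0.4],"rot":[0,0,0]}
    - {"xyz":[0,0,-0.4],"rot":[0,0,0]}

```text
t: 8.7
tool_pos: [0.4321, 0.1068, 0.0816]
orientation: [2.286, -2.154, -0.0]
force: [-0.2, -0.5, 0.4]
opening: 0.0006
```

Emit:
carry_out:
  steps:
    - {"xyz":[0,0,-0.1],"rot":[0,0,0]}
    - {"xyz":[0,0,-0.2],"rot":[0,0,0]}
    - {"xyz":[0,0,-0.3],"rot":[0,0,0]}
    - {"xyz":[0,0,-0.3],"rot":[0,0,0]}

```text
t: 9.1
tool_pos: [0.4324, 0.1069, 0.0789]
orientation: [-2.286, 2.154, -0.0]
force: [-0.3, 0.1, 2.2]
opening: 0.0004
```

```bash
python3 - <<'E'
from h import *
s=read_state();print(s['tool_pos'],s['orientation'],s['force'],s['wrist_torque'],s['opening'])
snap("scene","pics/s7.png",(335,165,385,205),14)
E
```

```text
[0.43238396 0.10686535 0.07889642] [-2.28634113e+00  2.15434028e+00 -1.48521388e-04] [-0.34006514  0.08055903  2.21296486] [0.06965923 0.14449158 0.00574396] 0.0003851300051210502
```

View pics/s7.png

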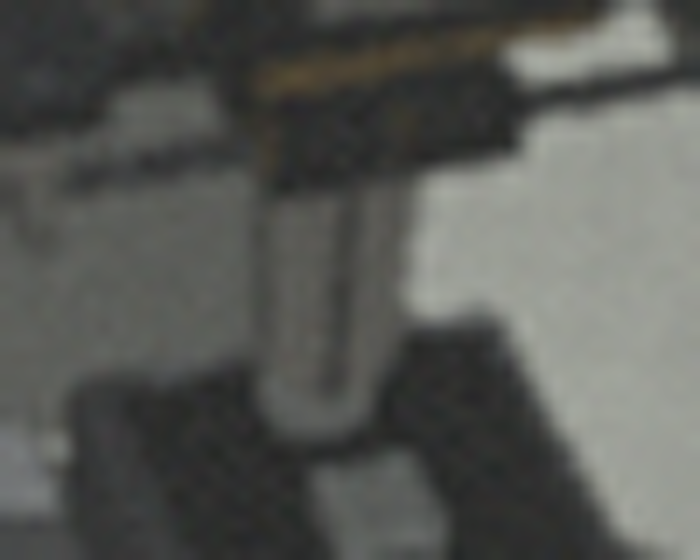

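Emit:
carry_out:
  steps:
    - {"xyz":[0,0,-0.15],"rot":[0,0,0]}
    - {"xyz":[0,0,-0.3],"rot":[0,0,0]}
    - {"xyz":[0,0,-0.4],"rot":[0,0,0]}
    - {"xyz":[0,0,-0.4],"rot":[0,0,0]}

```text
t: 9.55
tool_pos: [0.4324, 0.1069, 0.0749]
orientation: [-2.286, 2.154, -0.0]
force: [-1.0, 0.2, 5.0]
opening: 0.0009
```

Emit:
carry_out:
  steps:
    - {"xyz":[0,0,-0.1],"rot":[0,0,0]}
    - {"xyz":[0,0,-0.2],"rot":[0,0,0]}
    - {"xyz":[0,0,-0.2],"rot":[0,0,0]}
    - {"xyz":[0,0,-0.2],"rot":[0,0,0]}

```text
t: 9.95
tool_pos: [0.4325, 0.1069, 0.0738]
orientation: [-2.286, 2.154, -0.0]
force: [-5.2, -1.0, 13.5]
opening: 0.0004
```

Emit:
carry_out:
  steps:
    - {"xyz":[0,0,5],"rot":[0,0,0]}
    - {"xyz":[0,0,10],"rot":[0,0,8]}
    - {"xyz":[0,0,12],"rot":[0,0,16]}
    - {"xyz":[0,-5,12],"rot":[0,0,24]}
    - {"xyz":[0,-10,12],"rot":[0,0,32]}
    - {"xyz":[0,-15,12],"rot":[0,0,40]}
    - {"xyz":[0,-20,12],"rot":[0,0,48]}
    - {"xyz":[0,-25,12],"rot":[0,0,56]}
    - {"xyz":[0,-25,12],"rot":[0,0,64]}
    - {"xyz":[0,-25,12],"rot":[0,0,70]}
  grip: 1

```text
t: 10.95
tool_pos: [0.4316, -0.1469, 0.1923]
orientation: [3.101, -0.494, -0.001]
force: [0.3, 0.0, -0.3]
opening: 0.0758
```

```bash
python3 - <<'E'
from h import *
s=read_state();print(s['tool_pos'],s['orientation'],s['force'],s['opening'])
a=snap("top","pics/t8.png",(380,135,470,260),4.5)
b=snap("scene","pics/s8.png",(170,150,330,310),3.7)
E
```

```text
[ 0.43163592 -0.14694472  0.19227201] [ 3.10122833e+00 -4.94202871e-01 -8.21404442e-04] [ 0.31218725  0.00122559 -0.27028182] 0.07578598684444601
```

View pics/t8.png

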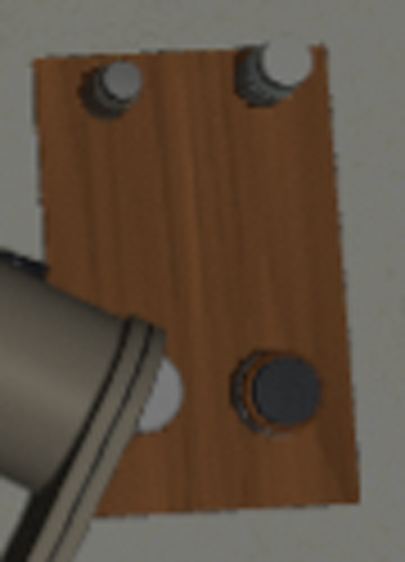

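View pics/s8.png

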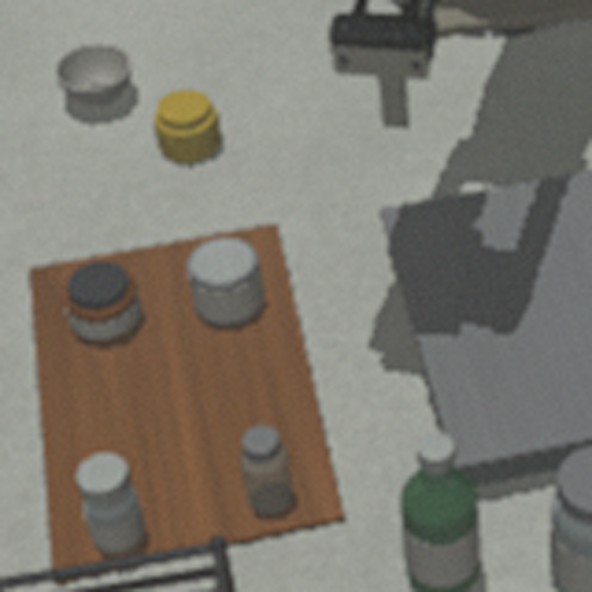

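Emit:
carry_out:
  steps:
    - {"xyz":[2.5,-17,0],"rot":[0,0,20.3]}
    - {"xyz":[2.5,-17,0],"rot":[0,0,20.3]}
    - {"xyz":[2.5,-17,0],"rot":[0,0,20.3]}
    - {"xyz":[2.5,-17,0],"rot":[0,0,20.3]}
    - {"xyz":[2.5,-17,0],"rot":[0,0,20.3]}
    - {"xyz":[2.5,-17,-5],"rot":[0,0,20.3]}
    - {"xyz":[2.5,-17,-10],"rot":[0,0,20.3]}
    - {"xyz":[2.5,-17,-10],"rot":[0,0,20.3]}
  grip: 1

```text
t: 11.85
tool_pos: [0.4529, -0.3076, 0.085]
orientation: [-3.132, -0.054, 0.016]
force: [-0.9, 0.2, -1.4]
opening: 0.0931
```

```bash
python3 - <<'E'
from h import *
s=read_state();print(s['tool_pos'],s['orientation'],s['force'],s['opening'])
b=snap("scene","pics/s9.png",(170,150,330,310),3.7)
E
```

```text
[ 0.4528572  -0.30757312  0.08496797] [-3.13162973 -0.05394965  0.01629121] [-0.85418365  0.21036171 -1.3650404 ] 0.09311044858044867
```

View pics/s9.png

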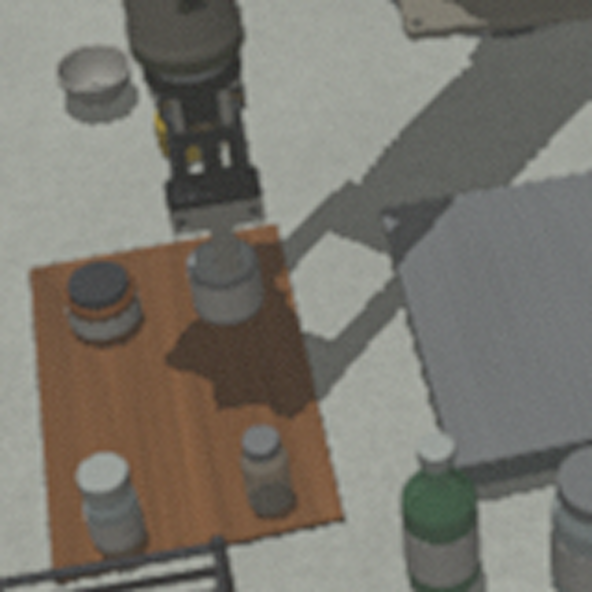

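Emit:
carry_out:
  steps:
    - {"xyz":[0,0,-1],"rot":[0,0,0]}
    - {"xyz":[0,0,-2],"rot":[0,0,0]}
    - {"xyz":[0,0,-3],"rot":[0,0,0]}
    - {"xyz":[0,0,-4],"rot":[0,0,0]}
    - {"xyz":[0,0,-4.5],"rot":[0,0,0]}
    - {"xyz":[0,0,-4.5],"rot":[0,0,0]}

```text
t: 12.5
tool_pos: [0.4567, -0.3127, 0.0468]
orientation: [-3.14, -0.057, 0.002]
force: [0.0, -0.1, -0.8]
opening: 0.0927
```

```bash
python3 - <<'E'
from h import *
s=read_state();print(s['tool_pos'],s['orientation'],s['force'],s['opening'])
b=snap("scene","pics/s10.png",(190,180,270,260),7)
print((w2pix("scene",[[.457+.0466,-.313,.052],[.457-.0466,-.313,.052]])-[190,180])*7)
E
```

```text
[ 0.45666668 -0.31269541  0.04676023] [-3.13990073e+00 -5.70059256e-02  2.14668994e-03] [ 0.01349155 -0.14223161 -0.82196098] 0.09266593439764162
[[288.58042983 367.69588059]
 [274.67153958 223.04420736]]
```

View pics/s10.png

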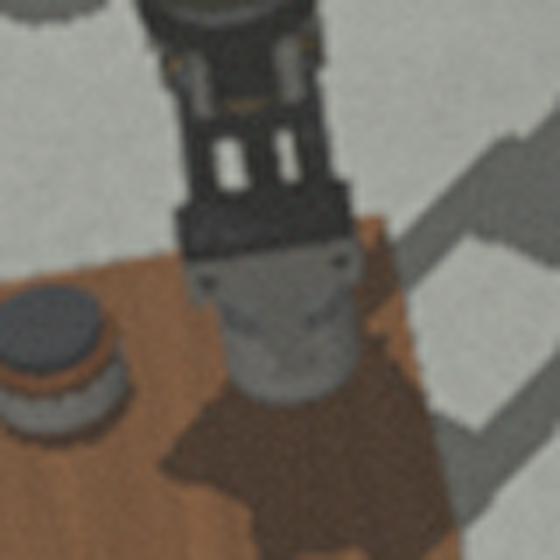

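Emit:
carry_out:
  steps:
    - {"xyz":[0,0,-1],"rot":[0,0,0]}
    - {"xyz":[0,0,-2],"rot":[0,0,0]}
    - {"xyz":[0,0,-3],"rot":[0,0,0]}
    - {"xyz":[0,0,-3],"rot":[0,0,0]}
    - {"xyz":[0,0,-3],"rot":[0,0,0]}

```text
t: 13.05
tool_pos: [0.4569, -0.3128, 0.0172]
orientation: [-3.14, -0.057, 0.002]
force: [-0.5, -0.0, 0.7]
opening: 0.0931
```

Emit:
carry_out:
  steps:
    - {"xyz":[0,0,0],"rot":[0,0,0]}
    - {"xyz":[0,0,0],"rot":[0,0,0]}
    - {"xyz":[0,0,0],"rot":[0,0,0]}
    - {"xyz":[0,0,0],"rot":[0,0,0]}
    - {"xyz":[0,0,0],"rot":[0,0,0]}
    - {"xyz":[0,0,0],"rot":[0,0,0]}
    - {"xyz":[0,0,0],"rot":[0,0,0]}
  grip: 0
  force: 20

```text
t: 13.75
tool_pos: [0.4571, -0.3133, 0.018]
orientation: [3.141, 0.057, -0.0]
force: [-2.9, 0.3, 3.9]
opening: 0.0598
```

Emit:
carry_out:
  steps:
    - {"xyz":[0,0,4],"rot":[0,0,0]}
    - {"xyz":[0,0,8],"rot":[0,0,0]}
    - {"xyz":[0,0,12],"rot":[0,0,0]}
    - {"xyz":[0.7,5,12],"rot":[0,0,0]}
    - {"xyz":[1.4,9.5,12],"rot":[0,0,0]}
    - {"xyz":[2,14,12],"rot":[0,0,0]}
    - {"xyz":[2.7,18.5,12],"rot":[0,0,0]}
    - {"xyz":[3.4,23,12],"rot":[0,0,0]}
    - {"xyz":[4,27,12],"rot":[0,0,0]}
    - {"xyz":[4.3,31.3,12],"rot":[0,0,0]}

```text
t: 14.75
tool_pos: [0.5003, 0.0017, 0.1375]
orientation: [-3.141, -0.057, -0.0]
force: [1.1, -1.0, -2.8]
opening: 0.0598
```

Emit:
carry_out:
  steps:
    - {"xyz":[0,0,0],"rot":[0,0,0]}
    - {"xyz":[0,0,-3],"rot":[0,0,0]}
    - {"xyz":[0,0,-5],"rot":[0,0,0]}
    - {"xyz":[0,0,-6.5],"rot":[0,0,0]}
    - {"xyz":[0,0,-7.5],"rot":[0,0,0]}
    - {"xyz":[0,0,-7.7],"rot":[0,0,0]}
    - {"xyz":[0,0,-7.7],"rot":[0,0,0]}

```text
t: 15.45
tool_pos: [0.5004, -0.0004, 0.061]
orientation: [-3.141, -0.057, 0.0]
force: [0.2, 0.1, -1.9]
opening: 0.0601
```

```bash
python3 - <<'E'
from h import *
s=read_state();print(s['tool_pos'],s['orientation'],s['force'],s['opening'])
b=snap("scene","pics/s11.png",(200,150,400,300),4)
E
```

```text
[ 5.00434734e-01 -4.44762156e-04  6.09848147e-02] [-3.14105795e+00 -5.66275227e-02  1.74548727e-05] [ 0.21483167  0.08810218 -1.92395078] 0.060132073116684295
```

View pics/s11.png

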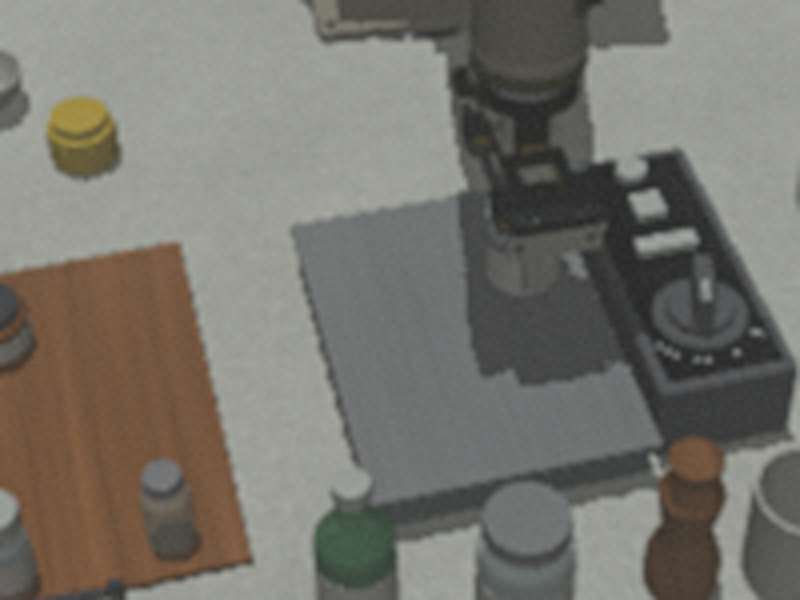

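Emit:
carry_out:
  steps:
    - {"xyz":[0,0,-0.3],"rot":[0,0,0]}
    - {"xyz":[0,0,-0.5],"rot":[0,0,0]}
    - {"xyz":[0,0,-0.6],"rot":[0,0,0]}
    - {"xyz":[0,0,-0.6],"rot":[0,0,0]}

```text
t: 15.9
tool_pos: [0.5005, -0.0002, 0.0551]
orientation: [3.141, 0.057, 0.001]
force: [-0.3, -0.7, -1.4]
opening: 0.0597
```

Emit:
carry_out:
  steps:
    - {"xyz":[0,0,-0.1],"rot":[0,0,0]}
    - {"xyz":[0,0,-0.1],"rot":[0,0,0]}
    - {"xyz":[0,0,-0.1],"rot":[0,0,0]}

```text
t: 16.2
tool_pos: [0.5005, -0.0002, 0.055]
orientation: [3.141, 0.057, 0.0]
force: [-4.4, -1.1, 9.3]
opening: 0.0599
```

Emit:
carry_out:
  steps:
    - {"xyz":[0,0,0.1],"rot":[0,0,0]}
    - {"xyz":[0,0,0.1],"rot":[0,0,0]}
    - {"xyz":[0,0,0.1],"rot":[0,0,0]}
    - {"xyz":[0,0,0.1],"rot":[0,0,0]}
    - {"xyz":[0,0,3],"rot":[0,0,0]}
    - {"xyz":[0,0,7],"rot":[0,0,0]}
    - {"xyz":[0,0,11],"rot":[0,0,0]}
    - {"xyz":[0,-5,13],"rot":[0,0,0]}
    - {"xyz":[0,-10,13],"rot":[0,0,0]}
    - {"xyz":[0,-15,13],"rot":[0,0,0]}
  grip: 0.9

```text
t: 17.2
tool_pos: [0.5011, -0.1481, 0.1855]
orientation: [3.14, 0.06, 0.005]
force: [1.2, -0.7, 0.4]
opening: 0.0835
```

```bash
python3 - <<'E'
from h import *
s=read_state();print(s['tool_pos'],s['orientation'],s['force'],s['opening'])
b=snap("scene","pics/s12.png",(180,150,380,300),4)
E
```

```text
[ 0.50105649 -0.14809218  0.1854518 ] [3.1398036  0.06004565 0.00455729] [ 1.2042019  -0.72282701  0.36503402] 0.08346913083588889
```

View pics/s12.png

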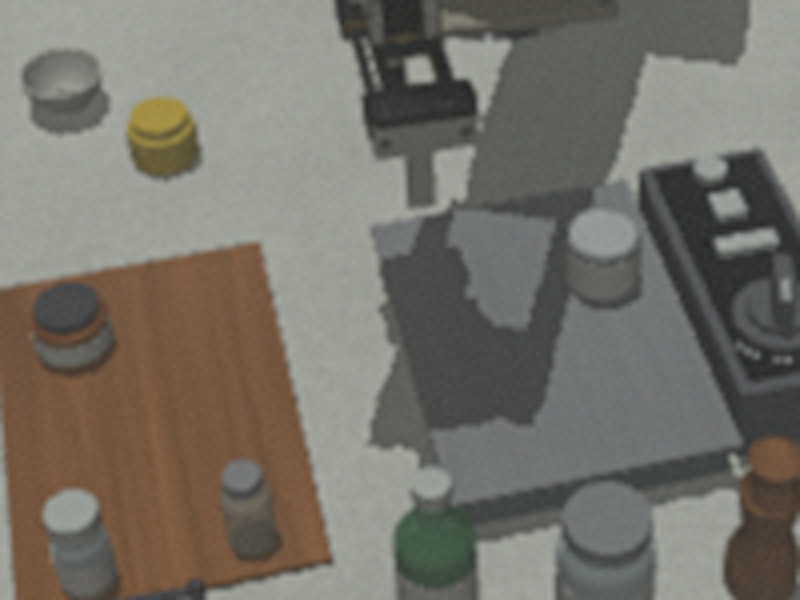

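Emit:
carry_out:
  steps:
    - {"xyz":[-0.8,-5,0],"rot":[0,0,0]}
    - {"xyz":[-1.5,-10,0],"rot":[0,0,0]}
    - {"xyz":[-2.3,-15,0],"rot":[0,0,0]}
    - {"xyz":[-3.2,-20,0],"rot":[0,0,0]}
    - {"xyz":[-4,-24,0],"rot":[0,0,0]}
    - {"xyz":[-4.2,-26.7,-2],"rot":[0,0,0]}
    - {"xyz":[-4.2,-26.7,-6],"rot":[0,0,0]}
    - {"xyz":[-4.2,-26.7,-10],"rot":[0,0,0]}
    - {"xyz":[-4.2,-26.7,-11],"rot":[0,0,0]}
    - {"xyz":[-4.2,-26.7,-11],"rot":[0,0,0]}
  grip: 1

```text
t: 18.25
tool_pos: [0.457, -0.4119, 0.0715]
orientation: [-3.137, -0.057, 0.005]
force: [-0.0, 0.8, -0.7]
opening: 0.0927
```

```bash
python3 - <<'E'
from h import *
s=read_state();print(s['tool_pos'],s['orientation'],s['force'],s['opening'])
b=snap("scene","pics/s13.png",(150,160,270,260),6)
E
```

```text
[ 0.45702073 -0.41190848  0.07152143] [-3.13731687 -0.05738408  0.00532965] [-6.58600796e-04  7.72125281e-01 -7.20826261e-01] 0.09274879721936313
```

View pics/s13.png

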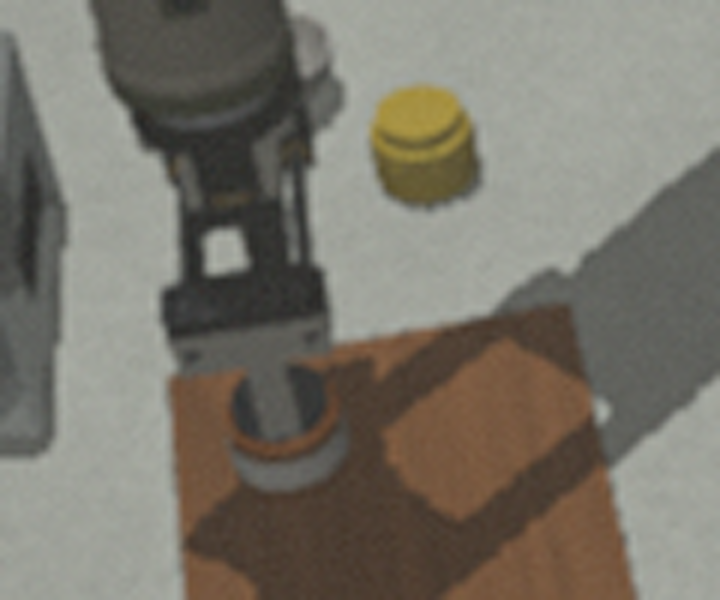

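```bash
python3 - <<'E'
from h import *
f=lambda P:((w2pix("scene",P)-[150,160])*6).round()
print(f([[.457+.05,-.412,.076],[.457+.05,-.417,.0765],[.4585,-.417,.056],[.4585,-.412,.056],[.4585,-.417,.008]]))
b=snap("scene","pics/s14.png",(180,200,220,260),10)
s=read_state();print(s['tool_pos'])
E
```

```text
[[281. 436.]
 [271. 437.]
 [277. 397.]
 [287. 396.]
 [293. 460.]]
[ 0.45926703 -0.41406401  0.07575084]
```

View pics/s14.png

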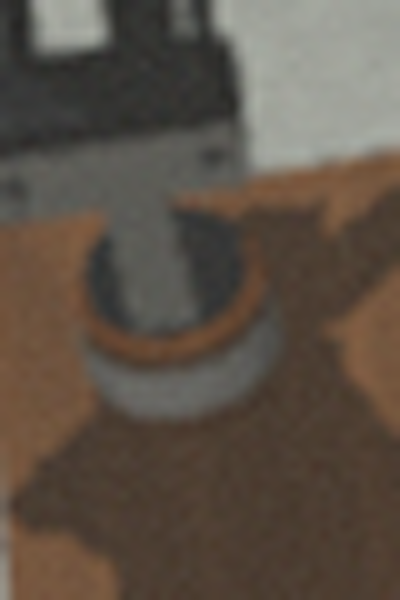

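Emit:
carry_out:
  steps:
    - {"xyz":[0.2,0.3,-1],"rot":[0,0,0]}
    - {"xyz":[0.2,0.3,-2],"rot":[0,0,0]}
    - {"xyz":[0.2,0.3,-3],"rot":[0,0,0]}
    - {"xyz":[0.2,0.3,-4],"rot":[0,0,0]}
    - {"xyz":[0.2,0.3,-5],"rot":[0,0,0]}
    - {"xyz":[0.2,0.3,-6],"rot":[0,0,0]}
    - {"xyz":[0.2,0.3,-6],"rot":[0,0,0]}
    - {"xyz":[0.2,0.3,-6],"rot":[0,0,0]}

```text
t: 19.15
tool_pos: [0.4601, -0.4104, 0.0134]
orientation: [-3.14, -0.057, 0.001]
force: [-0.7, -0.7, 0.0]
opening: 0.0928
```

Emit:
carry_out:
  steps:
    - {"xyz":[0,0,0],"rot":[0,0,0]}
    - {"xyz":[0,0,0],"rot":[0,0,0]}
    - {"xyz":[0,0,0],"rot":[0,0,0]}
    - {"xyz":[0,0,0],"rot":[0,0,0]}
    - {"xyz":[0,0,0],"rot":[0,0,0]}
    - {"xyz":[0,0,0],"rot":[0,0,0]}
    - {"xyz":[0,0,0],"rot":[0,0,0]}
  grip: 0
  force: 20

```text
t: 19.85
tool_pos: [0.46, -0.4108, 0.0141]
orientation: [3.141, 0.057, -0.001]
force: [-4.7, 0.1, 4.7]
opening: 0.0598
```

Emit:
carry_out:
  steps:
    - {"xyz":[0,0,4],"rot":[0,0,0]}
    - {"xyz":[0,0,8],"rot":[0,0,0]}
    - {"xyz":[0,0,12],"rot":[0,0,0]}
    - {"xyz":[0.7,5,12],"rot":[0,0,0]}
    - {"xyz":[1.4,9.5,12],"rot":[0,0,0]}
    - {"xyz":[2,14,12],"rot":[0,0,0]}
    - {"xyz":[2.7,18.5,12],"rot":[0,0,0]}
    - {"xyz":[3.4,23,12],"rot":[0,0,0]}
    - {"xyz":[4,27,12],"rot":[0,0,0]}
    - {"xyz":[4.5,31,12],"rot":[0,0,0]}

```text
t: 20.85
tool_pos: [0.5053, -0.0983, 0.1333]
orientation: [-3.14, -0.058, -0.0]
force: [0.4, 0.4, -2.5]
opening: 0.0595
```

```bash
python3 - <<'E'
from h import *
s=read_state();print(s['tool_pos'],s['orientation'],s['force'],s['opening'])
b=snap("scene","pics/s15.png",(180,130,380,280),4)
E
```

```text
[ 0.50527125 -0.09830836  0.13332818] [-3.14033117e+00 -5.78962966e-02 -2.50422289e-04] [ 0.39820307  0.42599442 -2.4627042 ] 0.05945796184064999
```

View pics/s15.png

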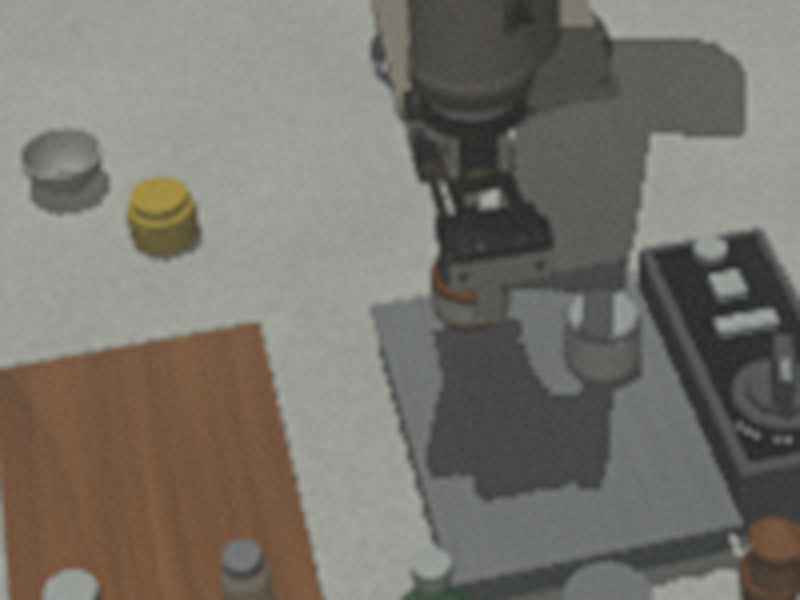

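Jar held upright over the plate, clear of the can.

Emit:
carry_out:
  steps:
    - {"xyz":[0,0,-2],"rot":[0,0,0]}
    - {"xyz":[0,0,-4],"rot":[0,0,0]}
    - {"xyz":[0,0,-6],"rot":[0,0,0]}
    - {"xyz":[0,0,-7.2],"rot":[0,0,0]}
    - {"xyz":[0,0,-7.9],"rot":[0,0,0]}
    - {"xyz":[0,0,-8.2],"rot":[0,0,0]}
    - {"xyz":[0,0,-8.2],"rot":[0,0,0]}
    - {"xyz":[0,0,-8.2],"rot":[0,0,0]}

```text
t: 21.7
tool_pos: [0.506, -0.1008, 0.0527]
orientation: [3.141, 0.057, 0.002]
force: [0.6, -0.1, -2.3]
opening: 0.0597
```

Emit:
carry_out:
  steps:
    - {"xyz":[0,0,-0.1],"rot":[0,0,0]}
    - {"xyz":[0,0,-0.2],"rot":[0,0,0]}
    - {"xyz":[0,0,-0.2],"rot":[0,0,0]}
    - {"xyz":[0,0,-0.2],"rot":[0,0,0]}

```text
t: 22.1
tool_pos: [0.506, -0.1008, 0.0511]
orientation: [3.141, 0.057, 0.002]
force: [-2.6, 1.6, 6.6]
opening: 0.0597
```

Emit:
carry_out:
  steps:
    - {"xyz":[0,0,0.1],"rot":[0,0,0]}
    - {"xyz":[0,0,0.1],"rot":[0,0,0]}
    - {"xyz":[0,0,0.1],"rot":[0,0,0]}
    - {"xyz":[0,0,0.1],"rot":[0,0,0]}
    - {"xyz":[0,0,3],"rot":[0,0,0]}
    - {"xyz":[0,0,7],"rot":[0,0,0]}
    - {"xyz":[0,0,12],"rot":[0,0,-8]}
    - {"xyz":[-5,0,14],"rot":[0,0,-16]}
    - {"xyz":[-5,5,14],"rot":[0,0,-24]}
    - {"xyz":[-5,10,14],"rot":[0,0,-32]}
  grip: 0.9

```text
t: 23.1
tool_pos: [0.4557, -0.0129, 0.1914]
orientation: [-3.041, 0.788, -0.005]
force: [0.9, -0.5, 0.6]
opening: 0.0837
```

Emit:
carry_out:
  steps:
    - {"xyz":[2,5,0],"rot":[0,0,-8]}
    - {"xyz":[2,10.9,0],"rot":[0,0,-16]}
    - {"xyz":[2,10.9,0],"rot":[0,0,-24]}
    - {"xyz":[2,10.9,0],"rot":[0,0,-32]}
    - {"xyz":[2,10.9,0],"rot":[0,0,-40]}
    - {"xyz":[2,10.9,0],"rot":[0,0,-48]}
    - {"xyz":[2,10.9,0],"rot":[0,0,-56]}
    - {"xyz":[2,10.9,0],"rot":[0,0,-58.3]}
    - {"xyz":[2,10.9,0],"rot":[0,0,-58.3]}
    - {"xyz":[2,10.9,0],"rot":[0,0,-58.3]}
  grip: 0
  force: 10

```text
t: 24.1
tool_pos: [0.4757, 0.0965, 0.1897]
orientation: [2.284, -2.157, -0.0]
force: [0.5, 0.0, -0.2]
opening: 0.0081
```

```bash
python3 - <<'E'
from h import *
s=read_state();print(s['tool_pos'],s['orientation'],s['force'],s['opening'])
o=s['orientation'];print(2*np.degrees(np.arctan2(o[1],o[0])))
b=snap("scene","pics/s16.png",(230,130,430,280),4)
E
```

```text
[0.47570706 0.09649768 0.18971343] [ 2.28412217e+00 -2.15681501e+00 -1.41274459e-04] [ 0.4740258   0.02793819 -0.23323812] 0.008104843347557969
-86.71593384220586
```

View pics/s16.png

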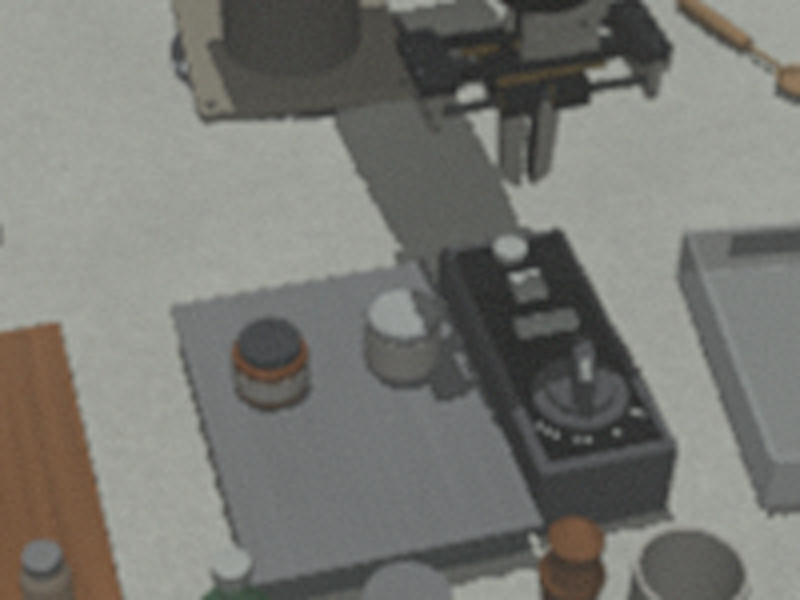

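Emit:
carry_out:
  steps:
    - {"xyz":[0.1,1.1,-3],"rot":[0,0,0]}
    - {"xyz":[0.1,1.1,-6],"rot":[0,0,0]}
    - {"xyz":[0.1,1.1,-9],"rot":[0,0,0]}
    - {"xyz":[0.1,1.1,-10.3],"rot":[0,0,0]}
    - {"xyz":[0.1,1.1,-10.3],"rot":[0,0,0]}
    - {"xyz":[0.1,1.1,-10.3],"rot":[0,0,0]}
    - {"xyz":[0.1,1.1,-10.3],"rot":[0,0,0]}

```text
t: 24.85
tool_pos: [0.4782, 0.1076, 0.0888]
orientation: [-2.281, 2.157, -0.003]
force: [0.2, -0.2, 0.7]
opening: 0.0007
```

```bash
python3 - <<'E'
from h import *
s=read_state();print(s['tool_pos'],s['orientation'],s['force'],s['opening'])
b=snap("scene","pics/s17.png",(330,160,400,220),10)
E
```

```text
[0.47821372 0.10763025 0.08878387] [-2.2808412   2.15700728 -0.00303952] [ 0.23222404 -0.15190683  0.67084333] 0.000725685724816279
```

View pics/s17.png

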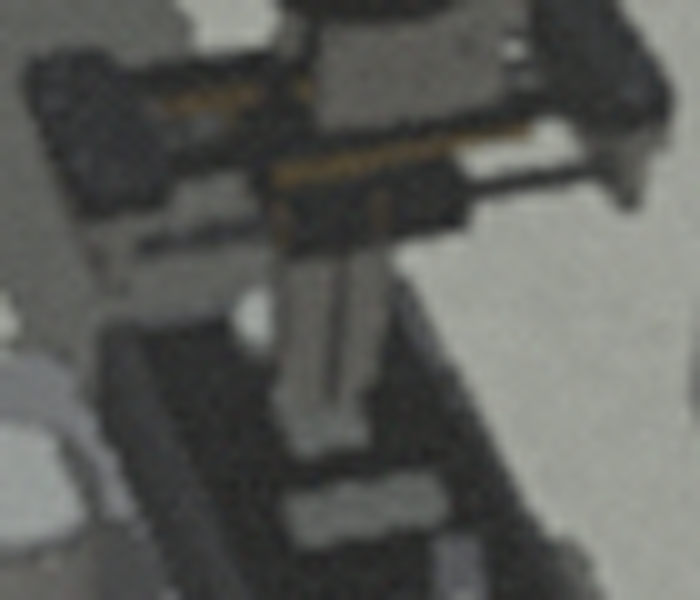

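Fingertips are centred over the square key. Press.

Emit:
carry_out:
  steps:
    - {"xyz":[0,0,-0.5],"rot":[0,0,0]}
    - {"xyz":[0,0,-0.8],"rot":[0,0,0]}
    - {"xyz":[0,0,-1],"rot":[0,0,0]}
    - {"xyz":[0,0,-1.2],"rot":[0,0,0]}
    - {"xyz":[0,0,-1.3],"rot":[0,0,0]}
    - {"xyz":[0,0,-1.3],"rot":[0,0,0]}

```text
t: 25.5
tool_pos: [0.4772, 0.1075, 0.0742]
orientation: [-2.282, 2.158, -0.001]
force: [1.0, -0.5, 5.0]
opening: 0.0008
```

Emit:
carry_out:
  steps:
    - {"xyz":[0,0,-0.1],"rot":[0,0,0]}
    - {"xyz":[0,0,-0.1],"rot":[0,0,0]}
    - {"xyz":[0,0,-0.1],"rot":[0,0,0]}

```text
t: 25.8
tool_pos: [0.4773, 0.1075, 0.0739]
orientation: [-2.282, 2.158, -0.001]
force: [-2.4, 0.6, 11.0]
opening: 0.0008
```

Emit:
carry_out:
  steps:
    - {"xyz":[0,0,1.5],"rot":[0,0,0]}
    - {"xyz":[0,0,3],"rot":[0,0,0]}
    - {"xyz":[2,0.2,3],"rot":[0,0,0]}
    - {"xyz":[4.5,0.3,3],"rot":[0,0,0]}
    - {"xyz":[4.5,0.3,2.2],"rot":[0,0,0]}
    - {"xyz":[4.5,0.3,1.7],"rot":[0,0,0]}
    - {"xyz":[4.5,0.3,1.7],"rot":[0,0,0]}

```text
t: 26.5
tool_pos: [0.5195, 0.1103, 0.0876]
orientation: [2.28, -2.156, -0.004]
force: [-1.3, -0.3, -0.1]
opening: 0.0009
```

```bash
python3 - <<'E'
from h import *
s=read_state();print(s['tool_pos'],s['orientation'],s['force'],s['opening'])
b=snap("scene","pics/s18.png",(310,160,400,235),8)
E
```

```text
[0.51948775 0.11030115 0.08764835] [ 2.28007786 -2.1564762  -0.0043578 ] [-1.32062914 -0.31341719 -0.10087176] 0.0008696664335216045
```

View pics/s18.png

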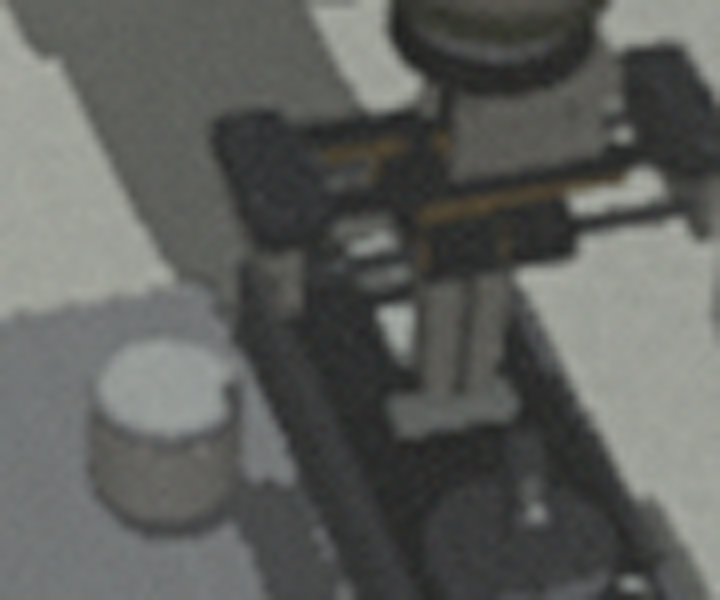

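Emit:
carry_out:
  steps:
    - {"xyz":[0,0,-0.5],"rot":[0,0,0]}
    - {"xyz":[0,0,-0.9],"rot":[0,0,0]}
    - {"xyz":[0,0,-1.2],"rot":[0,0,0]}
    - {"xyz":[0,0,-1.4],"rot":[0,0,0]}
    - {"xyz":[0,0,-1.5],"rot":[0,0,0]}
    - {"xyz":[0,0,-1.6],"rot":[0,0,0]}
    - {"xyz":[0,0,-1.6],"rot":[0,0,0]}

```text
t: 27.25
tool_pos: [0.5215, 0.1105, 0.074]
orientation: [2.282, -2.158, -0.001]
force: [-4.5, -0.5, 4.8]
opening: 0.0007
```

Emit:
carry_out:
  steps:
    - {"xyz":[0,0,-0.1],"rot":[0,0,0]}
    - {"xyz":[0,0,-0.15],"rot":[0,0,0]}
    - {"xyz":[0,0,-0.15],"rot":[0,0,0]}
    - {"xyz":[0,0,-0.15],"rot":[0,0,0]}

```text
t: 27.65
tool_pos: [0.5217, 0.1105, 0.0738]
orientation: [2.282, -2.158, -0.0]
force: [-8.8, -1.1, 16.0]
opening: 0.0001
```

```bash
python3 - <<'E'
from h import *
s=read_state();print(s['tool_pos'],s['orientation'],s['force'],s['opening'])
b=snap("scene","pics/s19.png",(270,140,400,235),6)
E
```

```text
[0.52167074 0.11053348 0.07378761] [ 2.28239650e+00 -2.15848284e+00 -2.29721866e-04] [-8.81800107 -1.07111193 15.99576236] 5.687556363849429e-05
```

View pics/s19.png

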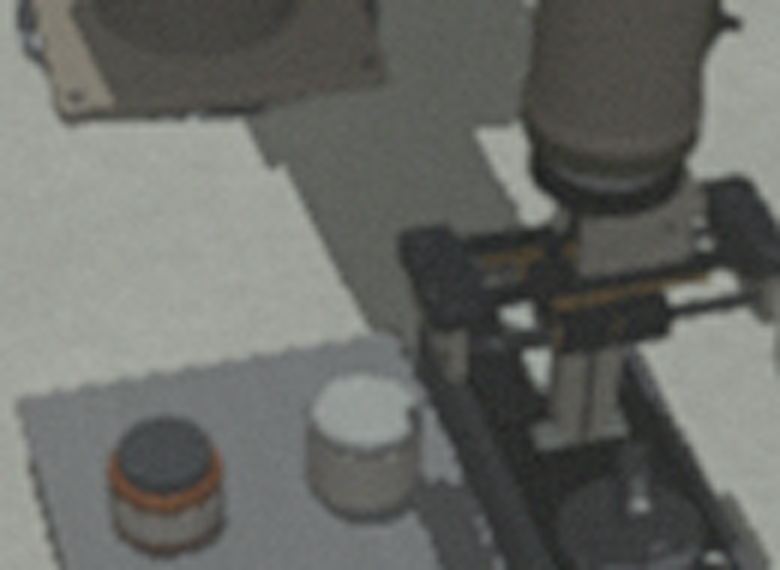

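Emit:
carry_out:
  steps:
    - {"xyz":[0,0,3],"rot":[0,0,0]}
    - {"xyz":[0,0,7],"rot":[0,0,0]}
    - {"xyz":[3,0.3,8],"rot":[0,0,-8]}
    - {"xyz":[7.4,0.6,8],"rot":[0,0,-17]}
    - {"xyz":[7.4,0.6,8],"rot":[0,0,-17]}
    - {"xyz":[7.4,0.6,8],"rot":[0,0,-17]}
    - {"xyz":[7.4,0.6,8],"rot":[0,0,-17]}
    - {"xyz":[7.4,0.6,8],"rot":[0,0,-17]}
  grip: 0.6

```text
t: 28.5
tool_pos: [0.5951, 0.1165, 0.1528]
orientation: [-1.939, 2.471, -0.0]
force: [-0.6, -0.1, 0.3]
opening: 0.0549
```

```bash
python3 - <<'E'
from h import *
s=read_state();print(s['tool_pos'],s['orientation'],s['force'],s['opening'])
b=snap("scene","pics/s20.png",(290,140,420,260),5)
E
```

```text
[0.59513335 0.11651966 0.1527627 ] [-1.93934557e+00  2.47098172e+00 -4.97569074e-04] [-0.62832137 -0.05303548  0.26311586] 0.05490283338016273
```

View pics/s20.png

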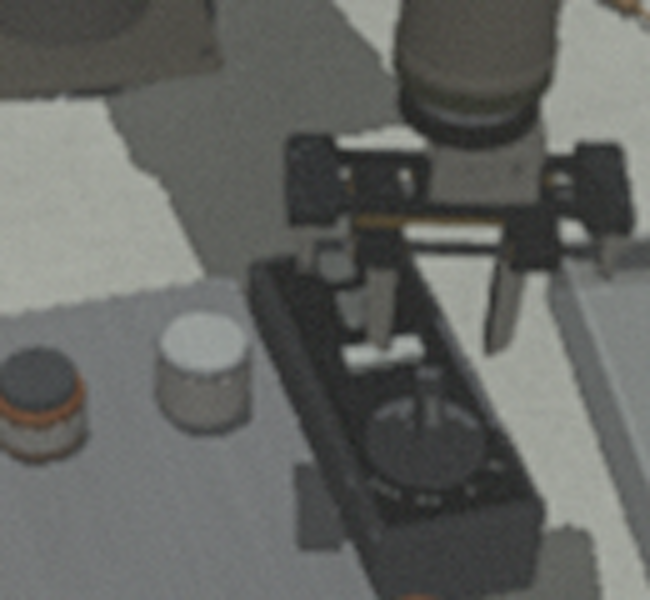

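Emit:
carry_out:
  steps:
    - {"xyz":[0,0,-2],"rot":[0,0,0]}
    - {"xyz":[0,0,-4],"rot":[0,0,0]}
    - {"xyz":[0,0,-5.5],"rot":[0,0,0]}
    - {"xyz":[0,0,-6.4],"rot":[0,0,0]}
    - {"xyz":[0,0,-6.4],"rot":[0,0,0]}
    - {"xyz":[0,0,-6.4],"rot":[0,0,0]}

```text
t: 29.15
tool_pos: [0.596, 0.1165, 0.089]
orientation: [-1.938, 2.472, -0.001]
force: [-0.1, -0.3, 0.7]
opening: 0.0557
```

Emit:
carry_out:
  steps:
    - {"xyz":[0,0,0],"rot":[0,0,0]}
    - {"xyz":[0,0,0],"rot":[0,0,0]}
    - {"xyz":[0,0,0],"rot":[0,0,0]}
    - {"xyz":[0,0,0],"rot":[0,0,0]}
    - {"xyz":[0,0,0],"rot":[0,0,0]}
    - {"xyz":[0,0,0],"rot":[0,0,0]}
    - {"xyz":[0,0,0],"rot":[0,0,0]}
  grip: 0
  force: 20

```text
t: 29.85
tool_pos: [0.5958, 0.1168, 0.0884]
orientation: [-1.938, 2.472, 0.0]
force: [-1.1, 2.2, -0.4]
opening: 0.0147
```

Emit:
carry_out:
  steps:
    - {"xyz":[0,0,0],"rot":[0,0,8]}
    - {"xyz":[0,0,0],"rot":[0,0,16]}
    - {"xyz":[0,0,0],"rot":[0,0,24]}
    - {"xyz":[0,0,0],"rot":[0,0,32]}
    - {"xyz":[0,0,0],"rot":[0,0,40]}
    - {"xyz":[0,0,0],"rot":[0,0,48]}
    - {"xyz":[0,0,0],"rot":[0,0,56]}
    - {"xyz":[0,0,0],"rot":[0,0,63]}
    - {"xyz":[0,0,0],"rot":[0,0,68]}
    - {"xyz":[0,0,0],"rot":[0,0,68.5]}

```text
t: 30.85
tool_pos: [0.5962, 0.1159, 0.0884]
orientation: [2.994, -0.95, 0.002]
force: [2.8, -3.3, -1.5]
opening: 0.015
```

```bash
python3 - <<'E'
from h import *
s=read_state();print(s['tool_pos'],s['orientation'],s['force'],s['wrist_torque'],s['opening'])
o=s['orientation'];print(2*np.degrees(np.arctan2(o[1],o[0])))
E
```

```text
[0.59621102 0.11593648 0.08837258] [ 2.99387097e+00 -9.50387956e-01  1.70094319e-03] [ 2.81950928 -3.3255315  -1.48610118] [-0.49802436 -0.57451876  0.0755608 ] 0.015001826804881081
-35.2235118971155
```

Emit:
carry_out:
  steps:
    - {"xyz":[0,0,0],"rot":[0,0,0]}
    - {"xyz":[0,0,0],"rot":[0,0,0]}
    - {"xyz":[0,0,0],"rot":[0,0,0]}
    - {"xyz":[0,0,4],"rot":[0,0,0]}
    - {"xyz":[0,0,8],"rot":[0,0,0]}
    - {"xyz":[-4,0,11],"rot":[0,0,8]}
    - {"xyz":[-9,0,11],"rot":[0,0,16]}
    - {"xyz":[-14,0,11],"rot":[0,0,24]}
    - {"xyz":[-19,0,11],"rot":[0,0,32]}
    - {"xyz":[-19,0,11],"rot":[0,0,38.9]}
  grip: 0.6

```text
t: 31.85
tool_pos: [0.3999, 0.1166, 0.1971]
orientation: [-3.14, -0.108, 0.004]
force: [1.2, -1.0, 0.0]
opening: 0.0557
```

```bash
python3 - <<'E'
from h import *
s=read_state();print(s['tool_pos'],s['orientation'],s['force'],s['opening'])
b=snap("scene","pics/s21.png",(260,140,400,260),5)
a=snap("top","pics/t21.png",(170,130,390,260),3.6)
E
```

```text
[0.39986193 0.1165756  0.19705247] [-3.13953511 -0.10791609  0.00364241] [ 1.2463752  -1.0278059   0.03841652] 0.05567486538048093
```

View pics/s21.png

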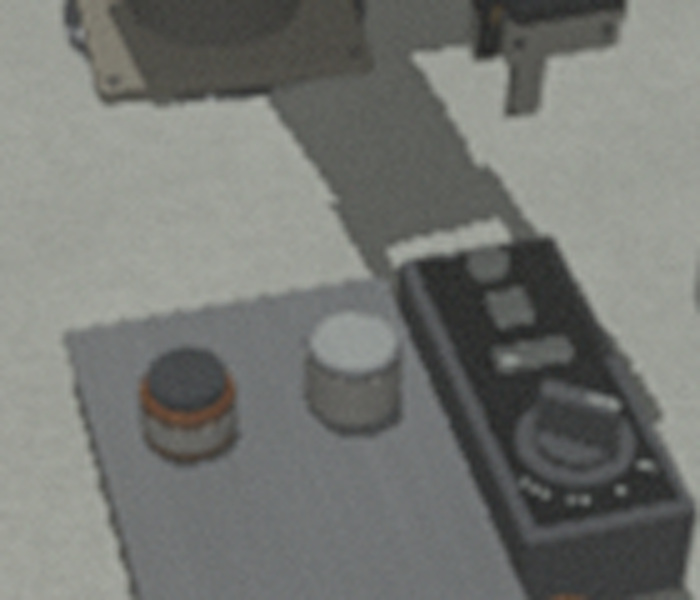

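View pics/t21.png

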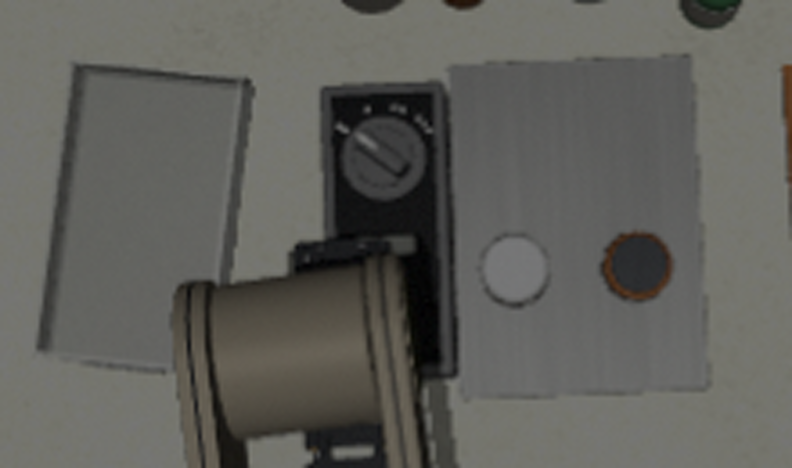

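```bash
python3 - <<'E'
from h import *
print(pix2w("top",(313.1,205),.095),pix2w("scene",(331,208.6),.095))
print(pix2w("top",(347.2,203.6),.093),pix2w("scene",(297.6,215.6),.093))
# bin by scene
a=snap("scene","pics/s22.png",(390,170,480,260),6.5)
E
```

```text
[ 0.49804829 -0.00347067  0.095     ] [5.04346647e-01 4.07285285e-04 9.50000000e-02]
[ 0.50434139 -0.10899039  0.093     ] [ 0.51232901 -0.10672564  0.093     ]
```

View pics/s22.png

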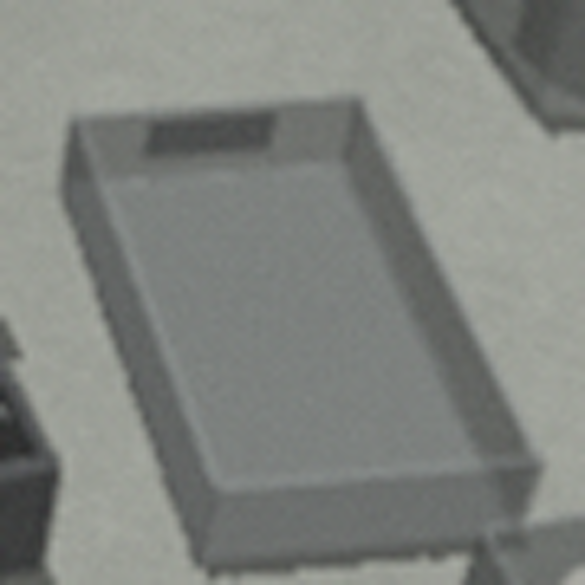

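```bash
python3 - <<'E'
from h import *
Q=[pix2w("scene",(390+u/6.5,170+v/6.5),.055) for u,v in ((75,120),(360,98),(543,463),(215,490))]
for q in Q: print(q)
print(np.mean(Q,0))
d=(Q[3]-Q[0]+Q[2]-Q[1])/2;print(np.hypot(*d[:2]),np.degrees(np.arctan2(d[1],d[0])))
E
```

```text
[0.41420985 0.26966515 0.055     ]
[0.42724844 0.4247568  0.055     ]
[0.68981838 0.40351312 0.055     ]
[0.67486169 0.24637449 0.055     ]
[0.55153459 0.33607739 0.055     ]
0.26255682204110803 -4.865040144215545
```

Emit:
carry_out:
  steps:
    - {"xyz":[3,-4,0],"rot":[0,0,0]}
    - {"xyz":[6,-8,0],"rot":[0,0,0]}
    - {"xyz":[9.5,-11.6,0],"rot":[0,0,0]}
    - {"xyz":[9.5,-11.6,0],"rot":[0,0,0]}
    - {"xyz":[9.5,-11.6,-3],"rot":[0,0,0]}
    - {"xyz":[9.5,-11.6,-6],"rot":[0,0,0]}
    - {"xyz":[9.5,-11.6,-8],"rot":[0,0,0]}
    - {"xyz":[9.5,-11.6,-8],"rot":[0,0,0]}
    - {"xyz":[9.5,-11.6,-8],"rot":[0,0,0]}
  grip: 1

```text
t: 32.9
tool_pos: [0.5011, 0.0007, 0.1185]
orientation: [-3.14, -0.095, 0.001]
force: [1.1, 0.2, 0.2]
opening: 0.0931
```

```bash
python3 - <<'E'
from h import *
s=read_state();print(s['tool_pos'],s['orientation'],s['force'],s['opening'])
b=snap("scene","pics/s23.png",(290,170,370,240),8)
E
```

```text
[0.50111976 0.00066431 0.11846285] [-3.13989716e+00 -9.53824037e-02  1.35010108e-03] [1.1107221  0.15613905 0.1754012 ] 0.0931278968675486
```

View pics/s23.png

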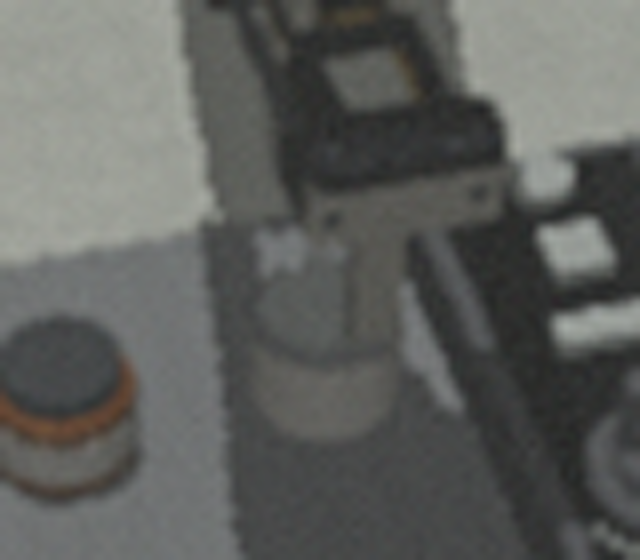

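```bash
python3 - <<'E'
from h import *
f=lambda P:((w2pix("scene",P)-[290,170])*8).round()
print(f([[.551,.006,.123],[.551,.006,.06],[.5005,0,.095],[.5005,0,.045]]))
E
```

```text
[[372. 337.]
 [367. 453.]
 [325. 302.]
 [322. 393.]]
```

Emit:
carry_out:
  steps:
    - {"xyz":[0,0,-2],"rot":[0,0,0]}
    - {"xyz":[0,0,-4],"rot":[0,0,0]}
    - {"xyz":[0,0,-5.5],"rot":[0,0,0]}
    - {"xyz":[0,0,-6.3],"rot":[0,0,0]}
    - {"xyz":[0,0,-6.3],"rot":[0,0,0]}
    - {"xyz":[0,0,-6.3],"rot":[0,0,0]}

```text
t: 33.55
tool_pos: [0.5014, 0.0004, 0.0562]
orientation: [3.14, 0.098, 0.002]
force: [-0.7, 0.1, 0.1]
opening: 0.0927
```

Emit:
carry_out:
  steps:
    - {"xyz":[0,0,0],"rot":[0,0,0]}
    - {"xyz":[0,0,0],"rot":[0,0,0]}
    - {"xyz":[0,0,0],"rot":[0,0,0]}
    - {"xyz":[0,0,0],"rot":[0,0,0]}
    - {"xyz":[0,0,0],"rot":[0,0,0]}
    - {"xyz":[0,0,0],"rot":[0,0,0]}
    - {"xyz":[0,0,0],"rot":[0,0,0]}
  grip: 0
  force: 20

```text
t: 34.25
tool_pos: [0.5008, 0.0005, 0.0555]
orientation: [3.14, 0.098, 0.0]
force: [-1.4, -0.4, 2.5]
opening: 0.0596
```

Emit:
carry_out:
  steps:
    - {"xyz":[0,0,4.5],"rot":[0,0,0]}
    - {"xyz":[0,0,9],"rot":[0,0,0]}
    - {"xyz":[0,0,13],"rot":[0,0,0]}
    - {"xyz":[1,4,13],"rot":[0,0,-2]}
    - {"xyz":[2.5,8.5,13],"rot":[0,0,-4]}
    - {"xyz":[4,13,13],"rot":[0,0,-6]}
    - {"xyz":[5.5,17.5,13],"rot":[0,0,-8.5]}
    - {"xyz":[7,22,13],"rot":[0,0,-8.5]}
    - {"xyz":[9,26.5,13],"rot":[0,0,-8.5]}
    - {"xyz":[10,30,13],"rot":[0,0,-8.5]}

```text
t: 35.25
tool_pos: [0.601, 0.3031, 0.1841]
orientation: [3.139, -0.133, -0.001]
force: [0.3, -0.7, -1.6]
opening: 0.0599
```

Emit:
carry_out:
  steps:
    - {"xyz":[0.7,2.7,0],"rot":[0,0,0]}
    - {"xyz":[0.7,2.7,0],"rot":[0,0,0]}
    - {"xyz":[0.7,2.7,0],"rot":[0,0,0]}
    - {"xyz":[0.7,2.7,-3],"rot":[0,0,0]}
    - {"xyz":[0.7,2.7,-6],"rot":[0,0,0]}
    - {"xyz":[0.7,2.7,-8],"rot":[0,0,0]}
    - {"xyz":[0.7,2.7,-8],"rot":[0,0,0]}
    - {"xyz":[0.7,2.7,-8],"rot":[0,0,0]}

```text
t: 36.05
tool_pos: [0.6076, 0.3264, 0.1055]
orientation: [3.138, -0.136, -0.001]
force: [-0.2, 0.4, -1.8]
opening: 0.0597
```

```bash
python3 - <<'E'
from h import *
s=read_state();print(s['tool_pos'],s['orientation'],s['force'],s['opening'])
b=snap("scene","pics/s24.png",(380,150,500,270),5)
E
```

```text
[0.60759821 0.32637128 0.10548958] [ 3.13808253e+00 -1.36255363e-01 -1.20852071e-03] [-0.22986865  0.41260319 -1.79354445] 0.059685059568469
```

View pics/s24.png

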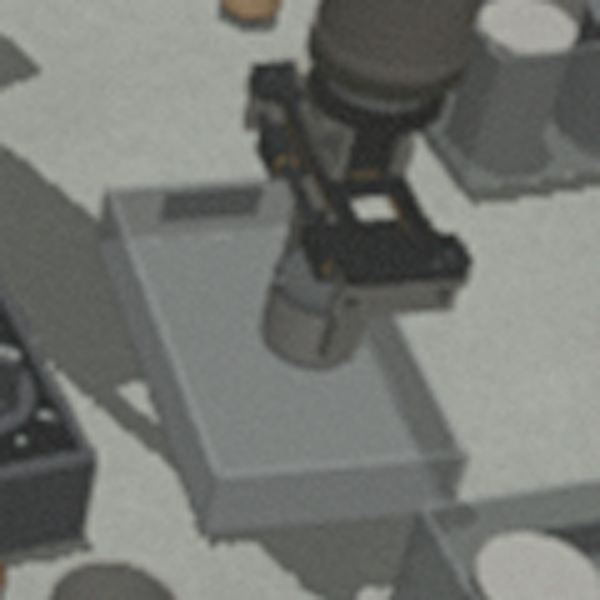

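Emit:
carry_out:
  steps:
    - {"xyz":[0,0.1,-3],"rot":[0,0,0]}
    - {"xyz":[0,0.1,-5],"rot":[0,0,0]}
    - {"xyz":[0,0.1,-7],"rot":[0,0,0]}
    - {"xyz":[0,0.1,-8],"rot":[0,0,0]}
    - {"xyz":[0,0.1,-8.6],"rot":[0,0,0]}
    - {"xyz":[0,0.1,-8.8],"rot":[0,0,0]}
    - {"xyz":[0,0.1,-8.8],"rot":[0,0,0]}

```text
t: 36.8
tool_pos: [0.6085, 0.3288, 0.0185]
orientation: [-3.138, 0.135, -0.002]
force: [0.5, -0.0, -2.5]
opening: 0.0596
```

Emit:
carry_out:
  steps:
    - {"xyz":[0,0,-0.1],"rot":[0,0,0]}
    - {"xyz":[0,0,-0.2],"rot":[0,0,0]}
    - {"xyz":[0,0,-0.2],"rot":[0,0,0]}

```text
t: 37.1
tool_pos: [0.608, 0.3286, 0.0157]
orientation: [-3.138, 0.135, -0.001]
force: [-0.1, -0.3, -2.5]
opening: 0.0597
```

Emit:
carry_out:
  steps:
    - {"xyz":[0,0,-0.1],"rot":[0,0,0]}
    - {"xyz":[0,0,-0.1],"rot":[0,0,0]}
    - {"xyz":[0,0,-0.1],"rot":[0,0,0]}

```text
t: 37.4
tool_pos: [0.608, 0.3286, 0.0155]
orientation: [-3.138, 0.134, -0.001]
force: [-2.8, -1.4, 5.2]
opening: 0.0598
```

Floor contact; release and rise.

Emit:
carry_out:
  steps:
    - {"xyz":[0,0,0.1],"rot":[0,0,0]}
    - {"xyz":[0,0,0.1],"rot":[0,0,0]}
    - {"xyz":[0,0,0.1],"rot":[0,0,0]}
    - {"xyz":[0,0,0.1],"rot":[0,0,0]}
    - {"xyz":[0,0,4],"rot":[0,0,0]}
    - {"xyz":[0,0,8],"rot":[0,0,0]}
    - {"xyz":[0,0,12.5],"rot":[0,0,0]}
    - {"xyz":[0,0,17],"rot":[0,0,0]}
    - {"xyz":[-3,-4,18],"rot":[0,0,4]}
    - {"xyz":[-5,-8,18],"rot":[0,0,8.5]}
  grip: 0.78

```text
t: 38.4
tool_pos: [0.559, 0.2494, 0.198]
orientation: [-3.138, -0.106, -0.009]
force: [1.3, -0.6, 0.6]
opening: 0.0727
```

```bash
python3 - <<'E'
from h import *
s=read_state();print(s['tool_pos'],s['orientation'],s['force'],s['opening'])
b=snap("scene","pics/s25.png",(250,150,480,270),3.4)
E
```

```text
[0.5590368  0.24936341 0.19798585] [-3.13781498 -0.10589224 -0.0093166 ] [ 1.30491922 -0.5824541   0.58547965] 0.07270228799752136
```

View pics/s25.png

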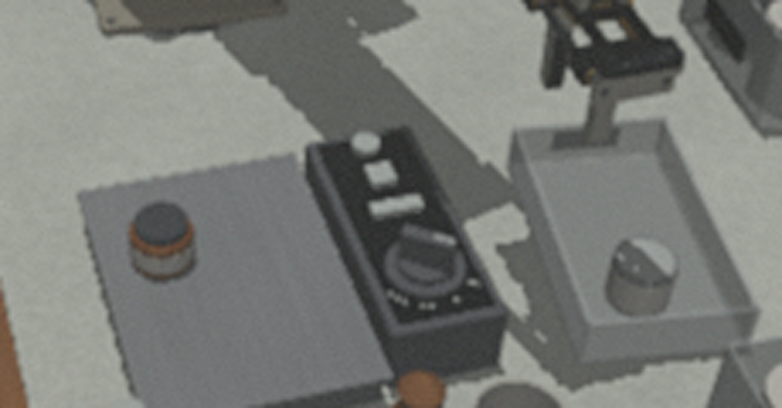

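Emit:
carry_out:
  steps:
    - {"xyz":[-0.7,-5,0],"rot":[0,0,0]}
    - {"xyz":[-1.4,-10,0],"rot":[0,0,0]}
    - {"xyz":[-2.1,-15,0],"rot":[0,0,0]}
    - {"xyz":[-2.8,-20,0],"rot":[0,0,0]}
    - {"xyz":[-3.5,-25,0],"rot":[0,0,0]}
    - {"xyz":[-4.3,-30,0],"rot":[0,0,0]}
    - {"xyz":[-5,-35.2,0],"rot":[0,0,0]}
    - {"xyz":[-5,-35.2,-3],"rot":[0,0,0]}
    - {"xyz":[-5,-35.2,-7],"rot":[0,0,0]}
    - {"xyz":[-5,-35.2,-7],"rot":[0,0,0]}
  grip: 1

```text
t: 39.45
tool_pos: [0.5035, -0.103, 0.1187]
orientation: [-3.137, -0.096, 0.014]
force: [-0.3, 1.2, -0.2]
opening: 0.093
```

Emit:
carry_out:
  steps:
    - {"xyz":[0,0,0],"rot":[0,0,0]}
    - {"xyz":[0,0,0],"rot":[0,0,0]}
    - {"xyz":[0,0,0],"rot":[0,0,0]}

```text
t: 39.75
tool_pos: [0.5094, -0.1035, 0.1267]
orientation: [3.139, 0.1, 0.005]
force: [-0.3, 0.2, -0.4]
opening: 0.0929
```

```bash
python3 - <<'E'
from h import *
s=read_state();print(s['tool_pos'],s['orientation'],s['force'],s['opening'])
b=snap("scene","pics/s26.png",(260,170,340,240),8)
f=lambda P:((w2pix("scene",P)-[260,170])*8).round()
p=s['tool_pos']
print(f([[p[0]+.05,p[1]+.002,p[2]+.0045],[p[0],p[1],.093],[.508,-.104,.093]]))
E
```

```text
[ 0.5093501  -0.10346556  0.12672278] [3.13884886 0.09981229 0.00536033] [-0.30756268  0.15209902 -0.41085114] 0.09288644686332899
[[334. 377.]
 [308. 358.]
 [306. 356.]]
```

View pics/s26.png

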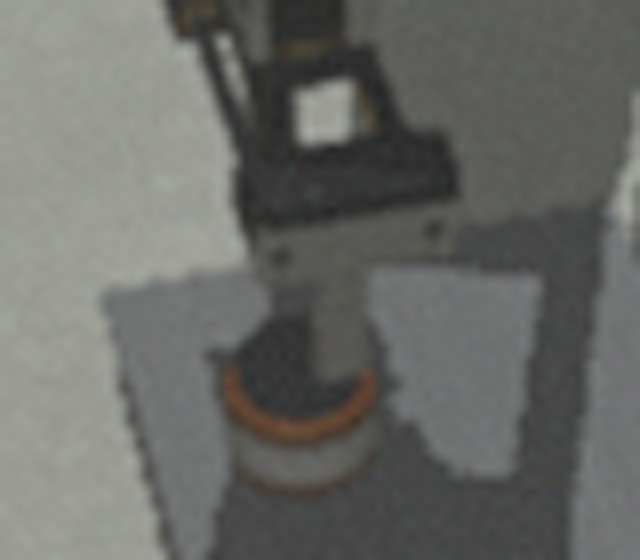

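Emit:
carry_out:
  steps:
    - {"xyz":[0.3,-0.3,-2],"rot":[0,0,0]}
    - {"xyz":[0.3,-0.3,-4],"rot":[0,0,0]}
    - {"xyz":[0.3,-0.3,-6],"rot":[0,0,0]}
    - {"xyz":[0.3,-0.3,-7.2],"rot":[0,0,0]}
    - {"xyz":[0.3,-0.3,-7.4],"rot":[0,0,0]}
    - {"xyz":[0.3,-0.3,-7.4],"rot":[0,0,0]}
    - {"xyz":[0.3,-0.3,-7.4],"rot":[0,0,0]}

```text
t: 40.5
tool_pos: [0.5117, -0.1067, 0.0516]
orientation: [3.139, 0.099, 0.003]
force: [0.4, 0.0, 0.6]
opening: 0.0931
```

Emit:
carry_out:
  steps:
    - {"xyz":[0,0,0],"rot":[0,0,0]}
    - {"xyz":[0,0,0],"rot":[0,0,0]}
    - {"xyz":[0,0,0],"rot":[0,0,0]}
    - {"xyz":[0,0,0],"rot":[0,0,0]}
    - {"xyz":[0,0,0],"rot":[0,0,0]}
    - {"xyz":[0,0,0],"rot":[0,0,0]}
    - {"xyz":[0,0,0],"rot":[0,0,0]}
  grip: 0
  force: 20

```text
t: 41.2
tool_pos: [0.5104, -0.1065, 0.0503]
orientation: [-3.14, -0.098, 0.001]
force: [-4.8, 0.0, 4.2]
opening: 0.0599
```

Emit:
carry_out:
  steps:
    - {"xyz":[0,0,4.5],"rot":[0,0,0]}
    - {"xyz":[0,0,9],"rot":[0,0,0]}
    - {"xyz":[0,0,13.5],"rot":[0,0,0]}
    - {"xyz":[0,4,14],"rot":[0,0,-2]}
    - {"xyz":[0,8.5,14],"rot":[0,0,-4]}
    - {"xyz":[0,13,14],"rot":[0,0,-6]}
    - {"xyz":[-0.5,17.5,14],"rot":[0,0,-8.5]}
    - {"xyz":[-1,22,14],"rot":[0,0,-8.5]}
    - {"xyz":[-1.5,26.5,14],"rot":[0,0,-8.5]}
    - {"xyz":[-2,31,14],"rot":[0,0,-8.5]}

```text
t: 42.2
tool_pos: [0.4903, 0.2055, 0.1899]
orientation: [-3.138, 0.135, -0.0]
force: [1.4, 0.5, -2.5]
opening: 0.0599
```

Emit:
carry_out:
  steps:
    - {"xyz":[-0.1,5,0],"rot":[0,0,0]}
    - {"xyz":[-0.2,10,0],"rot":[0,0,0]}
    - {"xyz":[-0.3,13.4,0],"rot":[0,0,0]}
    - {"xyz":[-0.3,13.4,0],"rot":[0,0,0]}
    - {"xyz":[-0.3,13.4,-3],"rot":[0,0,0]}
    - {"xyz":[-0.3,13.4,-6],"rot":[0,0,0]}
    - {"xyz":[-0.3,13.4,-9],"rot":[0,0,0]}
    - {"xyz":[-0.3,13.4,-9],"rot":[0,0,0]}
    - {"xyz":[-0.3,13.4,-9],"rot":[0,0,0]}

```text
t: 43.1
tool_pos: [0.4874, 0.3369, 0.1]
orientation: [3.138, -0.135, -0.002]
force: [-0.2, -0.1, -1.9]
opening: 0.0595
```

```bash
python3 - <<'E'
from h import *
s=read_state();print(s['tool_pos'],s['orientation'],s['force'],s['opening'])
b=snap("scene","pics/s27.png",(380,130,500,270),4.2)
E
```

```text
[0.48736991 0.33690877 0.09996356] [ 3.13777583e+00 -1.35091355e-01 -2.32632384e-03] [-0.16831163 -0.10374547 -1.93597673] 0.05952189203267244
```

View pics/s27.png

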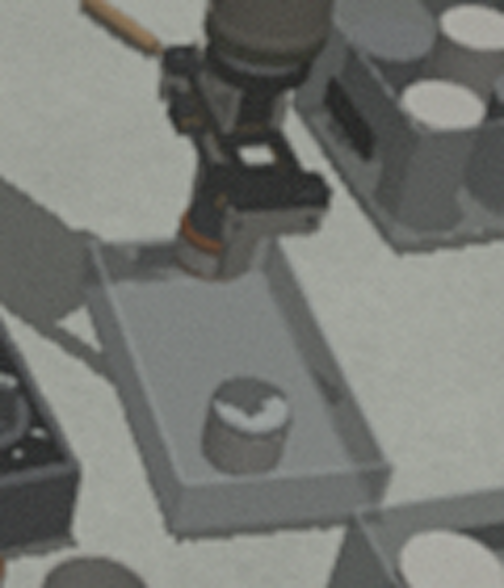

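Emit:
carry_out:
  steps:
    - {"xyz":[0,0,-3],"rot":[0,0,0]}
    - {"xyz":[0,0,-5],"rot":[0,0,0]}
    - {"xyz":[0,0,-7],"rot":[0,0,0]}
    - {"xyz":[0,0,-8],"rot":[0,0,0]}
    - {"xyz":[0,0,-8.6],"rot":[0,0,0]}
    - {"xyz":[0,0,-8.8],"rot":[0,0,0]}
    - {"xyz":[0,0,-8.8],"rot":[0,0,0]}
    - {"xyz":[0,0,-8.8],"rot":[0,0,0]}

```text
t: 43.95
tool_pos: [0.4886, 0.338, 0.0136]
orientation: [-3.138, 0.134, -0.003]
force: [-0.4, -0.2, -1.9]
opening: 0.0595
```

Emit:
carry_out:
  steps:
    - {"xyz":[0,0,-0.1],"rot":[0,0,0]}
    - {"xyz":[0,0,-0.1],"rot":[0,0,0]}
    - {"xyz":[0,0,-0.1],"rot":[0,0,0]}

```text
t: 44.25
tool_pos: [0.4879, 0.3376, 0.0115]
orientation: [-3.139, 0.134, -0.0]
force: [0.2, 0.9, -1.9]
opening: 0.0598
```

Emit:
carry_out:
  steps:
    - {"xyz":[0,0,-0.1],"rot":[0,0,0]}
    - {"xyz":[0,0,-0.1],"rot":[0,0,0]}
    - {"xyz":[0,0,-0.15],"rot":[0,0,0]}
    - {"xyz":[0,0,-0.15],"rot":[0,0,0]}

```text
t: 44.65
tool_pos: [0.4879, 0.3376, 0.0104]
orientation: [-3.139, 0.135, -0.0]
force: [-2.2, -1.7, 6.0]
opening: 0.0598
```

Emit:
carry_out:
  steps:
    - {"xyz":[0,0,0.1],"rot":[0,0,0]}
    - {"xyz":[0,0,0.1],"rot":[0,0,0]}
    - {"xyz":[0,0,0.1],"rot":[0,0,0]}
    - {"xyz":[0,0,0.1],"rot":[0,0,0]}
    - {"xyz":[0,0,4],"rot":[0,0,0]}
    - {"xyz":[0,0,8],"rot":[0,0,0]}
    - {"xyz":[0,0,12.5],"rot":[0,0,0]}
    - {"xyz":[0,0,17],"rot":[0,0,0]}
    - {"xyz":[0,-5,20],"rot":[0,0,0]}
    - {"xyz":[0,-10,20],"rot":[0,0,0]}
  grip: 0.78

```text
t: 45.65
tool_pos: [0.4898, 0.2459, 0.2145]
orientation: [-3.135, 0.13, -0.012]
force: [1.5, -1.2, 0.6]
opening: 0.0725
```

Emit:
carry_out:
  steps:
    - {"xyz":[-3,-5,0],"rot":[0,0,0]}
    - {"xyz":[-6,-10,0],"rot":[0,0,0]}
    - {"xyz":[-6,-15,0],"rot":[0,0,0]}
    - {"xyz":[-6,-20,0],"rot":[0,0,0]}
    - {"xyz":[-6,-25,0],"rot":[0,0,0]}
    - {"xyz":[-6,-30,0],"rot":[0,0,0]}
    - {"xyz":[-6,-30,0],"rot":[0,0,0]}
    - {"xyz":[-6,-30,0],"rot":[0,0,0]}
    - {"xyz":[-6,-30,0],"rot":[0,0,0]}

```text
t: 46.55
tool_pos: [0.4277, -0.0552, 0.2092]
orientation: [-3.138, 0.136, 0.0]
force: [-0.3, -0.6, -0.5]
opening: 0.0726
```

```bash
python3 - <<'E'
from h import *
s=read_state();print(s['t'],s['tool_pos'],s['force'],s['dq'])
snap("scene","pics/s28.png",(150,130,480,310),2.4)
snap("top","pics/t28.png",(170,90,470,260),2.6)
snap("scene","pics/s29.png",(330,150,480,260),5)
E
```

```text
46.55 [ 0.42770591 -0.05516034  0.20921852] [-0.34908119 -0.57222195 -0.4875823 ] [ 0.0333699   0.00117119  0.00102772  0.00080311 -0.00026975  0.00057979]
```

View pics/s28.png

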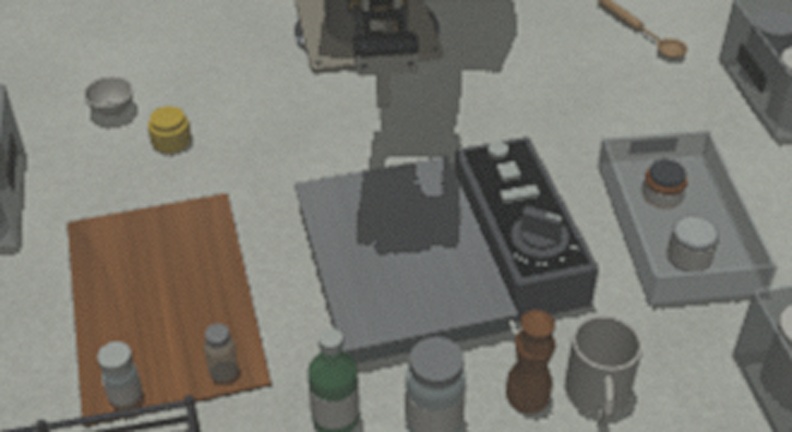

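View pics/t28.png

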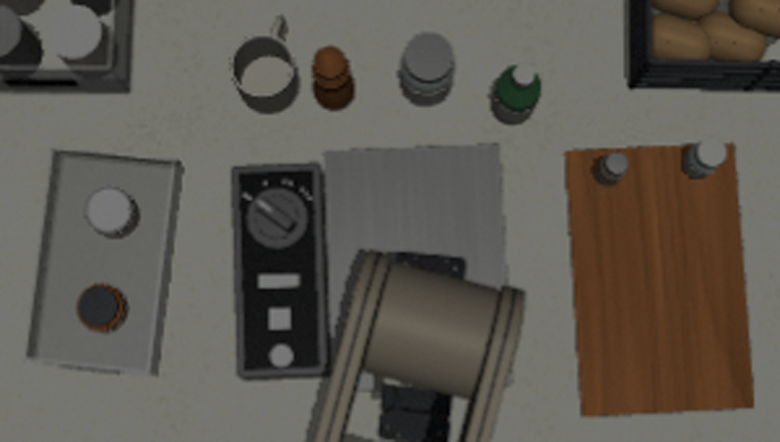

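View pics/s29.png

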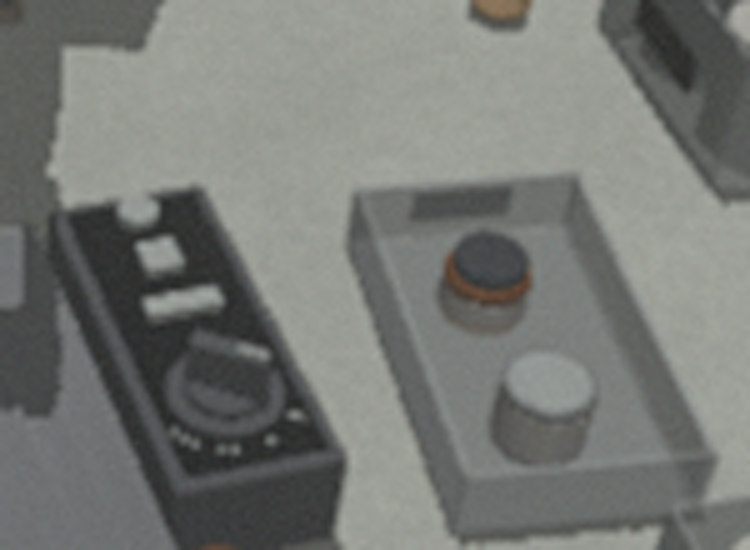

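```bash
python3 -c "
from plant import *
print(close_job())"
```

```text
the job is handed in; nothing more can be done
None
```

I finished the whole sequence and handed the job in after about 47 s of the 210 s allowed. There was no verdict, so the results below come from my own checks.

**What I did**
1. Turned the dial to two dots and pressed the zero key with the plate empty.
2. Found two goods on the board, the deep can and the amber jar. Stood both upright on the plate and let go of them.
3. Pressed the hold key, then the store key. On all three keys the force rose past the 5 N spring load to between 11 and 16 N, so each reached its stop.
4. Turned the dial back to off, before moving the goods, and stood the can and then the jar on the bin floor.

**Last checks**
- The final pictures show the can and jar upright in the bin and clear of its walls. The keys look up and the plate is empty.
- The other things on the counter look unmoved, and the gripper is open and clear of everything.
- The pointer is at the off bar. I last turned it to about 55°, which is off, within the few degrees the pictures allow.

**What disagreed**
- **Fingertip height:** the fingertips were about 21 mm higher than the nose length implied. I found this while feeling for the zero key and corrected for it afterwards. The first dial grip was therefore shallow, but it held.
- **Camera positions:** the two cameras disagreed by 2 to 9 mm, so I averaged them and used contact.
- **Dial at the start:** the pointer read about 38–46°, between off (55°) and one dot (20°). I took it as off and did not resolve the difference.

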